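# Open a wash carrier, load it with brass nuts, close and lock it

### The job

Load the wash carrier: wind its handwheel anticlockwise by the crank until the cover is fully back off the pockets, drop each brass nut from the grey felt mat into a pocket of its own, then wind the handwheel clockwise until the cover is shut against its stops. Then drive the locking pin fully down with the mallet (never with the gripper, and not before the cover is closed) and put the mallet back on its black rubber mat, leaving the other things on the bench where they are.

Things in the scene. Friction and masses are not known exactly. Their poses are not given: they have to be found in the camera images.
- nut0: brass hexagon nut, 22 mm across flats (25.4 mm across corners), 16 mm tall, 45 g; origin at its middle (8 mm above its underside), z along its axis, x square to one pair of flats. Starts flat on a grey felt mat (3 mm thick); some of the five may be absent
- nut1: brass hexagon nut, 22 mm across flats (25.4 mm across corners), 16 mm tall, 45 g; origin at its middle (8 mm above its underside), z along its axis, x square to one pair of flats. Starts flat on a grey felt mat (3 mm thick); some of the five may be absent
- nut2: brass hexagon nut, 22 mm across flats (25.4 mm across corners), 16 mm tall, 45 g; origin at its middle (8 mm above its underside), z along its axis, x square to one pair of flats. Starts flat on a grey felt mat (3 mm thick); some of the five may be absent
- nut3: brass hexagon nut, 22 mm across flats (25.4 mm across corners), 16 mm tall, 45 g; origin at its middle (8 mm above its underside), z along its axis, x square to one pair of flats. Starts flat on a grey felt mat (3 mm thick); some of the five may be absent
- nut4: brass hexagon nut, 22 mm across flats (25.4 mm across corners), 16 mm tall, 45 g; origin at its middle (8 mm above its underside), z along its axis, x square to one pair of flats. Starts flat on a grey felt mat (3 mm thick); some of the five may be absent
- carrier: fixed wash carrier, base 145 (x) by 440 (y) by 8 mm; origin on the bench under the middle pocket, y along the pockets. Aluminium block 50 mm wide, 34 mm high; +y end: gearbox with handwheel (metal disc 92 mm across, top 78 mm high, vertical axis at x -5, y 195 mm); -y end: grey boss (56 mm high) with the locking pin; stop lugs 48 mm high at x -31, y -102 and 107 mm
- pocket0 (a point): centre of the mouth of a pocket, 34 mm above the bench: round, 35 mm wide, 26 mm deep; pockets are 42 mm apart in a row
- pocket1 (a point): centre of the mouth of a pocket, 34 mm above the bench: round, 35 mm wide, 26 mm deep; pockets are 42 mm apart in a row
- pocket2 (a point): centre of the mouth of a pocket, 34 mm above the bench: round, 35 mm wide, 26 mm deep; pockets are 42 mm apart in a row
- pocket3 (a point): centre of the mouth of a pocket, 34 mm above the bench: round, 35 mm wide, 26 mm deep; pockets are 42 mm apart in a row
- pocket4 (a point): centre of the mouth of a pocket, 34 mm above the bench: round, 35 mm wide, 26 mm deep; pockets are 42 mm apart in a row
- cover (a joint): steel cover plate of the carrier (44 by 226 mm, 5 mm thick, upper rib 43 mm above the bench), m: 0 = fully open, behind the pockets (+x side); 0.062 = fully over the pockets, against the stop lugs. Driven by the handwheel only: clockwise seen from above closes it, 7.75 mm per rad, 8 rad in all. Starts partly or mostly shut
- crank_grip (a point): grip point on the black upright crank handle of the handwheel: a freely spinning round grip 20 mm across, from 79 to 119 mm above the bench (this point at 103 mm), 34 mm from the wheel axis
- pin (a joint): travel of the locking pin, m: 0 = up, 0.014 = driven fully down. Stiff (about 7 N), stays where it is left
- pin_top (a point): centre of the top of the locking pin's round steel head (24 mm across), 80 mm above the bench when up, 66 mm when down
- mallet: mallet, 0.32 kg: white cylindrical head with dark band, 48 mm across, 60 mm tall, standing on one face; straight wooden handle 20 mm wide, 24 mm tall, level, its middle 30 mm above the head's underside, ending 150 mm from the head's axis (grip it 55 mm from that axis); origin at the centre of the head's underside, handle along -x, z up the head's axis
- mallet_head (a point): centre of the mallet's head, 30 mm above its underside
- mallet_mat: black rubber mat fixed to the bench, 160 mm (x) by 130 mm (y), 3 mm thick, on which the mallet starts; origin at the centre of its underside
- flange: bystander, to be left alone: dark steel pipe flange, 76 mm across, 34 mm tall
- wrench: bystander, to be left alone: steel wrench, 160 mm long
- oil: bystander, to be left alone: white oil bottle, 52 mm across, 130 mm tall, red cap
- cup: bystander, to be left alone: open steel cup, 68 mm across, 55 mm tall
- rotor: bystander, to be left alone: copper-coloured motor rotor, upright cylinder 60 mm across, 45 mm tall
- driver: bystander, to be left alone: screwdriver, 180 mm long
Not all that is in view belongs to the job. What is shaped like the mallet but orange, purple or turquoise is not meant.

How it is judged:
On the way, in this order (a step that is already met when the one before it is completed fails the run):
1. the cover is wound fully open (value of joint cover below 0.006 m), for 0.2 s.
2. every nut sits in a pocket of its own, below the block's top (((horizontal distance between nut0 and pocket0 below 0.016 m and z of nut0 in the frame of pocket0 between -0.026 and -0.008 m) or (horizontal distance between nut0 and pocket1 below 0.016 m and z of nut0 in the frame of pocket1 between -0.026 and -0.008 m) or (horizontal distance between nut0 and pocket2 below 0.016 m and z of nut0 in the frame of pocket2 between -0.026 and -0.008 m) or (horizontal distance between nut0 and pocket3 below 0.016 m and z of nut0 in the frame of pocket3 between -0.026 and -0.008 m) or (horizontal distance between nut0 and pocket4 below 0.016 m and z of nut0 in the frame of pocket4 between -0.026 and -0.008 m)) and ((horizontal distance between nut1 and pocket0 below 0.016 m and z of nut1 in the frame of pocket0 between -0.026 and -0.008 m) or (horizontal distance between nut1 and pocket1 below 0.016 m and z of nut1 in the frame of pocket1 between -0.026 and -0.008 m) or (horizontal distance between nut1 and pocket2 below 0.016 m and z of nut1 in the frame of pocket2 between -0.026 and -0.008 m) or (horizontal distance between nut1 and pocket3 below 0.016 m and z of nut1 in the frame of pocket3 between -0.026 and -0.008 m) or (horizontal distance between nut1 and pocket4 below 0.016 m and z of nut1 in the frame of pocket4 between -0.026 and -0.008 m)) and ((horizontal distance between nut2 and pocket0 below 0.016 m and z of nut2 in the frame of pocket0 between -0.026 and -0.008 m) or (horizontal distance between nut2 and pocket1 below 0.016 m and z of nut2 in the frame of pocket1 between -0.026 and -0.008 m) or (horizontal distance between nut2 and pocket2 below 0.016 m and z of nut2 in the frame of pocket2 between -0.026 and -0.008 m) or (horizontal distance between nut2 and pocket3 below 0.016 m and z of nut2 in the frame of pocket3 between -0.026 and -0.008 m) or (horizontal distance between nut2 and pocket4 below 0.016 m and z of nut2 in the frame of pocket4 between -0.026 and -0.008 m)) and ((horizontal distance between nut3 and pocket0 below 0.016 m and z of nut3 in the frame of pocket0 between -0.026 and -0.008 m) or (horizontal distance between nut3 and pocket1 below 0.016 m and z of nut3 in the frame of pocket1 between -0.026 and -0.008 m) or (horizontal distance between nut3 and pocket2 below 0.016 m and z of nut3 in the frame of pocket2 between -0.026 and -0.008 m) or (horizontal distance between nut3 and pocket3 below 0.016 m and z of nut3 in the frame of pocket3 between -0.026 and -0.008 m) or (horizontal distance between nut3 and pocket4 below 0.016 m and z of nut3 in the frame of pocket4 between -0.026 and -0.008 m)) and ((horizontal distance between nut4 and pocket0 below 0.016 m and z of nut4 in the frame of pocket0 between -0.026 and -0.008 m) or (horizontal distance between nut4 and pocket1 below 0.016 m and z of nut4 in the frame of pocket1 between -0.026 and -0.008 m) or (horizontal distance between nut4 and pocket2 below 0.016 m and z of nut4 in the frame of pocket2 between -0.026 and -0.008 m) or (horizontal distance between nut4 and pocket3 below 0.016 m and z of nut4 in the frame of pocket3 between -0.026 and -0.008 m) or (horizontal distance between nut4 and pocket4 below 0.016 m and z of nut4 in the frame of pocket4 between -0.026 and -0.008 m))), for 0.2 s.
3. the cover is wound against its stops (value of joint cover above 0.059 m), for 0.2 s.
4. the locking pin is driven fully down by the mallet (value of joint pin above 0.011 m and contact force between mallet and pin above 1 N).
At the end, for the whole second after the job is handed in: Each nut present is in its own pocket, its middle 8 mm or more below the mouth; the cover is within 3 mm of its stops; the pin is at least 10.5 mm down; the mallet is still, the middle of its head over the black mat and under 50 mm above it (all of step 2 and value of joint cover above 0.059 m and value of joint pin above 0.0105 m and x of mallet_head in the frame of mallet_mat between -0.08 and 0.08 m and y of mallet_head in the frame of mallet_mat between -0.065 and 0.065 m and z of mallet_head in the frame of mallet_mat below 0.05 m and linear speed of mallet below 0.02 m/s); the robot touches nothing.
It fails at once if the locking pin is driven (over 5 mm) while the cover is not closed (value of joint pin above 0.005 m and value of joint cover below 0.055 m).
It fails at once if the gripper pushes the locking pin (over 5 N) (contact force between the fingers and pin above 5 N).
It fails at once if a bystander is moved more than 40 mm (distance of any of flange, wrench, oil, cup, rotor, driver from where it was at the start of the episode above 0.04 m).
Of nut0, nut1, nut2, nut3, nut4 only 3 to 5 are there at a start; the rules pass over those that are not, and their reading is None.
At some moment in a run one of nut0, nut1, nut2, nut3, nut4 may be knocked a few centimetres aside while the robot is not near it.
Once in a run the grip may slacken for a moment while it holds something.
It also fails if it takes over 210 s, if anything falls off the work surface, if the arm or the gripper's body presses on something with over 40 N, if the wrist force passes 120 N, or if a joint passes its speed limit or range.

### The arm

A 6-joint arm with a two-finger parallel gripper is mounted at the origin on the work surface. World frame = base frame: x ahead of the robot, y to its left, z up, the work surface at z = 0. Lengths are in m, angles in rad, forces in N, time in s.
With the tool pointing down it reaches from about 0.3 to 0.875 m from the base axis. Payload 6.4 kg.
Tool frame: the origin (TCP) lies midway between the tips of the shut fingers; the grasp point (between the pads) lies 19 mm behind it (grip_depth is the distance from the TCP to the grasp point, in m); z points along the fingers, y is the line along which they close (so a half turn about z gives the same grasp; the last joint's range is limited). The gripper opens to 85 mm and grips with 20 to 120 N. Pads are 22 mm wide; open, the fingers measure 114 mm over their backs; the gripper's body (76 mm by 85 mm) begins 54 mm behind the grasp point. The pads swing forward as they close: fully open they stand 13 mm farther back than shut.
Start: joints at [-1.343, 0.181, 1.607, -0, 1.354, -0.206], TCP at [0.242, -0.522, 0.231] pointing down, gripper open.
Joint ranges: [-2.99, 2.99], [-0.89, 2.07], [0.3, 2.58], [-1.14, 4.28], [0, 2.63], [-3.12, 3.12]. Speed limits (rad/s): [2.57, 2.57, 3.01, 3.14, 3.14, 3.14].

### API

Orientations are given as a rotation vector (axis times angle).
In Python, from workcell import * gives the robot as it stands.
- The arm moves only by the tool send_rows, never from a script. Its argument "increments" is one flat list of numbers, 7 for each row, row after row: the shift along the tool's x, y, z in cm, then the turn, a rotation vector about the tool's x, y, z in degrees, then the finger opening in cm, from 0 to 8.54. In form: [tx, ty, tz, ax, ay, az, grip, tx, ty, tz, ax, ay, az, grip, ...]. A call has 1 to 5 rows; each row shifts and turns the commanded pose from where the row before left it, along the tool's axes as they then stand; what a row does not reach is not made up. A row lasts 1/8 s, in which the tool goes at most 62.5 mm and 10.7 degrees, less where a joint would pass 70% of its speed; a pose out of reach is approached as far as the arm can. A call is refused whole if a number of a shift passes 6.25 or a number of a turn 10.7, either way. A call with a gripper value outside its range is refused whole. The fingers move at their own pace and stop on an object; "squeeze" is the grip in N (left out, the last holds). Time passes only in rows, so rows that do not move let the fingers close. It gives the time, the measured TCP pose, the force, the opening and the grip force at its end, in the units of the state.
- observe(): the state, without advancing time (a new reading comes with each control period).
- get_image(name): name is "side" or "top" or "wrist"; returns the picture (420x560x3 uint8, red, green, blue); there is no depth.
- calibration(name): a dict with "fx", "fy", "cx", "cy" (pixels), "xyz" and "rotation" of the camera in the world; the wrist camera has in their place "mount" (4x4, takes a point from camera to tool coordinates, whose origin is the TCP and whose axes are the flange's). Camera axes: x right, y up, looking along -z (the intrinsics and any distortion apply to the point x, -y, -z); pixel columns grow to the right and rows downward; lengths in m; the calibration is good to about 2 mm. A picture is of the moment at which its call begins: read the wrist's pose just before it. calibration takes no time and is no camera call.
- close_job(): hands the job in; it is judged then, once.
The state is a dict: "clock": time; "joints": joint angles; "joint_velocities": joint speeds; "tau": joint torques, N m; "eef_pos": TCP position; "ee_rot": TCP orientation; "ft_force": force on the tool from outside, world axes, zero at the start; "torque": the same for the moment, N m; "opening": finger opening in m; "grip_force": force on a finger pad.
Only numpy, scipy, OpenCV 4.12 (cv2) and the standard library are available. Lean on these libraries where they do the work, as an engineer would, in place of code of your own. Each camera call takes 0.05 s, during which the arm holds its last target. There are 200 camera calls.

## Working session

There is one attempt and no reset: what is moved stays moved. The work goes in short steps, Python scripts to look and compute and a tool call to move; the robot and the scene stay as the last step left them, time stands still between calls to the robot, and variables do not carry over. Pictures are saved under pics/ and viewed, at most 14 in all, crops included, and the job is handed in when it is done.

Besides the shell and the picture viewer there is one more tool, called after "Call:" by a JSON object that holds its "method" and its "body", one argument or row to a line. send_rows: Moves the arm, as the interface text tells. Its arguments: {"type":"object","properties":{"increments":{"type":"array"},"squeeze":{"type":"number"}},"required":["increments"]}

```bash
mkdir -p pics; ls; python3 - <<'E'
from workcell import *
import cv2,numpy as np
s=observe();print(s)
for n in("top","side","wrist"):
    c=calibration(n);print(n,{k:np.round(v,4).tolist() for k,v in c.items()})
for n in("top","side"):
    cv2.imwrite(f"pics/{n}0.png",cv2.resize(get_image(n)[:,:,::-1],(800,600),interpolation=cv2.INTER_CUBIC))
E
```

```text
pics
{'clock': 0.0, 'joints': array([-1.34330656e+00,  1.81544188e-01,  1.60801581e+00, -1.50597085e-05,
        1.35377216e+00, -2.06289035e-01]), 'joint_velocities': array([-0.00151192, -0.00054743, -0.00059997,  0.00010196,  0.00066492,
        0.00078265]), 'tau': array([ 1.29838886e-04, -4.44883955e+01, -3.51337159e+01, -2.55008408e-04,
        9.14397970e-03,  2.33915705e-05]), 'eef_pos': array([ 0.24156475, -0.52119131,  0.2303786 ]), 'ee_rot': array([-3.06629041e+00, -6.75679292e-01,  5.20302575e-05]), 'ft_force': array([-0.04878225,  0.00294337,  0.09628521]), 'torque': array([-0.00460736, -0.01774148,  0.0363923 ]), 'grip_force': 0.0, 'opening': 0.08541888463842147}
top {'fx': 475.2036, 'fy': 475.2036, 'cx': 278.3144, 'cy': 208.0789, 'xyz': [0.1818, 0.0447, 1.5107], 'rotation': [0.1535, -0.1352, -1.5906]}
side {'fx': 394.9344, 'fy': 394.9344, 'cx': 283.1827, 'cy': 211.1951, 'xyz': [0.0659, 0.8513, 0.652], 'rotation': [0.2887, -1.3004, -2.4237]}
wrist {'fx': 306.4061, 'fy': 306.4061, 'cx': 280.5493, 'cy': 208.1729, 'mount': [[-0.0003, 0.9464, 0.323, 0.0825], [1.0, 0.0002, 0.0004, 0.0006], [0.0003, 0.323, -0.9464, -0.1434], [0.0, 0.0, 0.0, 1.0]]}
```

View pics/top0.png

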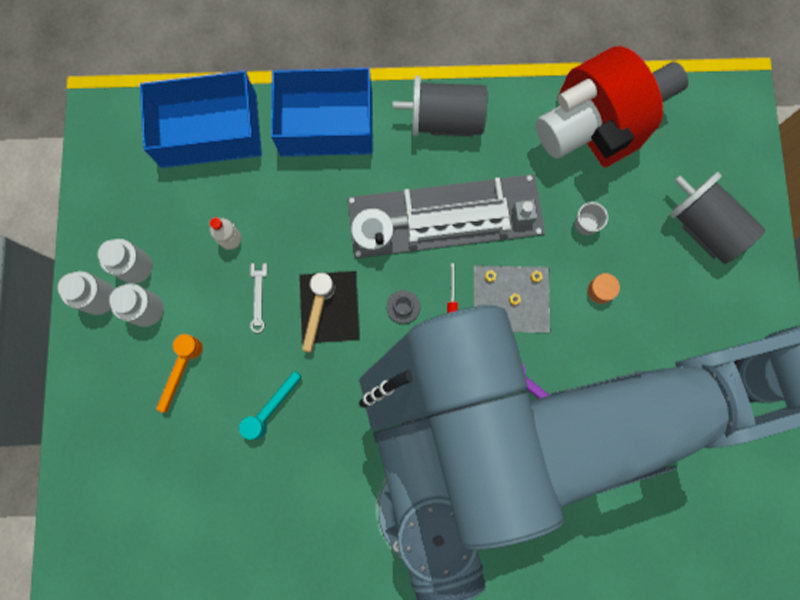

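View pics/side0.png

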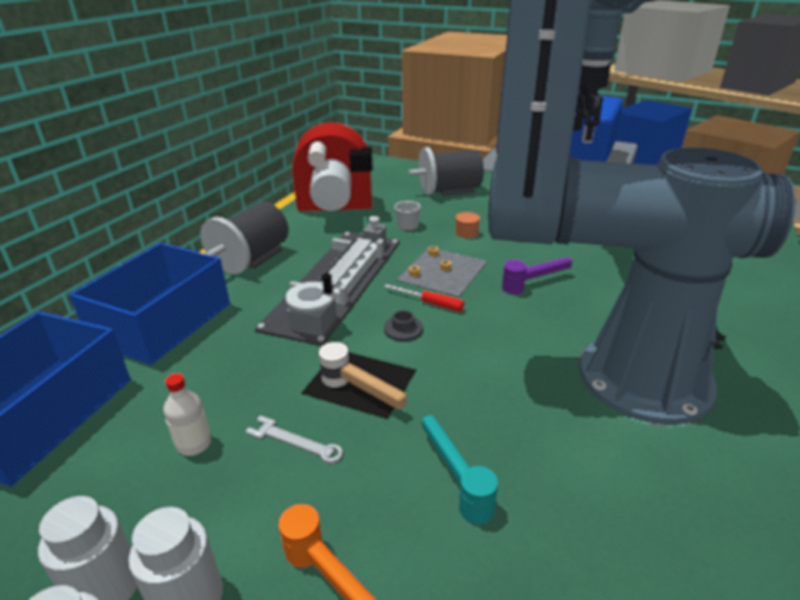

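Top view: the carrier is at about (445,215), with the handwheel at (372,230) and the crank at (379,239). Three nuts are at (490,276), (537,276) and (515,299). The mallet, head at (321,285), is white-headed with a dark band and a wooden handle and stands on the black mat. The orange (184,346), turquoise (251,428) and purple (535,385) mallets are decoys. An enlarged crop will confirm this.

```bash
cat > h.py <<'E'
from workcell import *
import cv2,numpy as np
from scipy.spatial.transform import Rotation as R
from scipy.optimize import least_squares
def cam(n,s=None):
    c=calibration(n);K=np.array([[c["fx"],0,c["cx"]],[0,c["fy"],c["cy"]],[0,0,1]])
    if "mount" in c:
        T=np.eye(4);T[:3,:3]=R.from_rotvec(s["ee_rot"]).as_matrix();T[:3,3]=s["eef_pos"];T=T@np.array(c["mount"])
        return K,T[:3,:3],T[:3,3]
    return K,R.from_rotvec(c["rotation"]).as_matrix(),np.array(c["xyz"])
def ray(C,uv,z):
    K,Rm,t=C;d=np.linalg.solve(K,[uv[0],uv[1],1.]);d=Rm@(d*[1,-1,-1]);return t+d*(z-t[2])/d[2]
def proj(C,P):
    K,Rm,t=C;p=(np.atleast_2d(P)-t)@Rm*[1,-1,-1];p=p@K.T;return p[:,:2]/p[:,2:]
E
python3 - <<'E'
from h import *
C=cam("top");S=.7
pts=[(348,198),(541,177),(544,236),(357,260)];loc=np.array([[72.5,220],[72.5,-220],[-72.5,-220],[-72.5,220]])/1000
W=np.array([ray(C,np.array(p)*S,.008)[:2] for p in pts])
def f(v):
    c,s=np.cos(v[2]),np.sin(v[2]);return (loc@np.array([[c,s],[-s,c]])+v[:2]-W).ravel()
r=least_squares(f,[.5,0,0]);print("carrier",r.x,r.fun)
for n,p,z in[("wheel",(372,229),.078),("crank",(379.5,238),.119),("pinhead",(527,207),.08),("n0",(490,276),.019),("n1",(537,276),.019),("n2",(515,299),.019),("mhead",(321,281),.063),("hend",(308,349),.033),("mat1",(300,274),.003),("mat2",(356,272),.003),("mat3",(359,340),.003),("mat4",(301,342),.003),("flange",(403,303),.03),("driver",(453,308),.02),("rotor",(604,285),.045),("cup",(592,213),.055)]:
    print(n,ray(C,np.array(p)*S,z).round(4))
im=cv2.imread("pics/top0.png")
cv2.imwrite("pics/crop0.png",cv2.resize(im[150:360,290:560],None,fx=2.9,fy=2.8,interpolation=cv2.INTER_CUBIC))
s=observe();print(R.from_rotvec(s["ee_rot"]).as_matrix().round(3))
E
```

```text
carrier [ 0.64395995 -0.0602601   0.09114721] [-0.00108399 -0.00295106  0.00062076  0.00759786 -0.00217366 -0.0075144
  0.00263688  0.00286761]
wheel [0.6008 0.1108 0.078 ]
crank [0.5686 0.0933 0.119 ]
pinhead [ 0.6409 -0.2299  0.08  ]
n0 [ 0.5015 -0.1495  0.019 ]
n1 [ 0.4988 -0.2546  0.019 ]
n2 [ 0.4477 -0.2026  0.019 ]
mhead [0.4907 0.2247 0.063 ]
hend [0.3459 0.2573 0.033 ]
mat1 [0.521 0.28  0.003]
mat2 [0.5223 0.1523 0.003 ]
mat3 [0.3665 0.1475 0.003 ]
mat4 [0.3653 0.2774 0.003 ]
flange [0.4432 0.0471 0.03  ]
driver [ 0.4308 -0.0638  0.02  ]
rotor [ 0.4692 -0.3947  0.045 ]
cup [ 0.631 -0.378  0.055]
[[ 0.907  0.42  -0.   ]
 [ 0.42  -0.907  0.001]
 [ 0.    -0.002 -1.   ]]
```

View pics/crop0.png

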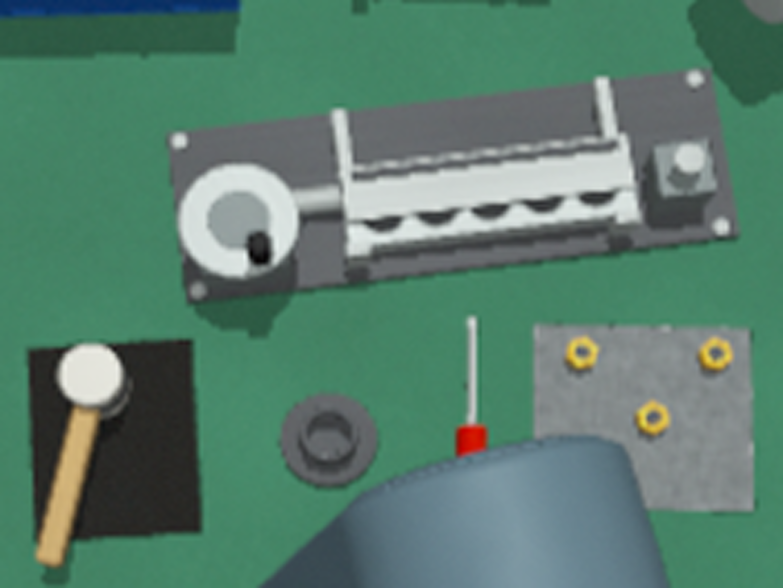

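The crop confirms the white-headed mallet with the wooden handle on the black mat at crop (90,375). Three nuts sit on the felt and the cover is mostly shut. Next I move the wrist camera over the scene.

Call:
{"method": "send_rows", "body": {
  "increments": [0,0,-4,0,0,10.6,8.5,0,0,-4,0,0,10.6,8.5,0,0,-4,0,0,3.65,8.5,2.5,-5.5,0,0,0,0,8.5,2.5,-5.5,0,0,0,0,8.5]
}}

```text
clock: 0.72
eef_pos: [0.2919, -0.4108, 0.3512]
ee_rot: [-3.141, 0.003, -0.0]
ft_force: [0.8, -0.4, 0.2]
opening: 0.0854
grip_force: 0.0
```

Call:
{"method": "send_rows", "body": {
  "increments": [2.5,-5.5,0,0,0,0,8.5,2.5,-5.5,0,0,0,0,8.5,2.5,-5.5,0,0,0,0,8.5,2.5,-5.5,0,0,0,0,8.5,0,0,0,0,0,0,8.5]
}}

```text
clock: 1.35
eef_pos: [0.3928, -0.1881, 0.3513]
ee_rot: [-3.141, -0.011, -0.001]
ft_force: [0.4, -0.6, 0.2]
opening: 0.0846
grip_force: 0.0
```

```bash
cat >> h.py <<'E'
def wshot(fn,box=None,f=None):
    s=observe();im=get_image("wrist")[:,:,::-1]
    cv2.imwrite("pics/raw_"+fn,im)
    np.save("pics/"+fn+".npy",np.r_[s["eef_pos"],s["ee_rot"]])
    if box is None: box=(0,0,560,420)
    x0,y0,x1,y1=box;cr=im[y0:y1,x0:x1];f=f or min(800/cr.shape[1],600/cr.shape[0])
    cv2.imwrite("pics/"+fn,cv2.resize(cr,None,fx=f,fy=f,interpolation=cv2.INTER_CUBIC));print(fn,"scale",f,"origin",x0,y0,s["eef_pos"].round(4),np.degrees(s["ee_rot"]).round(2),s["clock"])
def wcam(fn):
    v=np.load("pics/"+fn+".npy");return cam("wrist",dict(eef_pos=v[:3],ee_rot=v[3:]))
E
python3 -c "
from h import *
wshot('w1.png');print(observe()['joints'].round(2))"
```

```text
w1.png scale 1.4285714285714286 origin 0 0 [ 0.3928 -0.1881  0.3513] [-1.7996e+02 -6.3000e-01 -5.0000e-02] 1.35
[-0.72 -0.22  1.77 -0.    1.6   0.84]
```

View pics/w1.png

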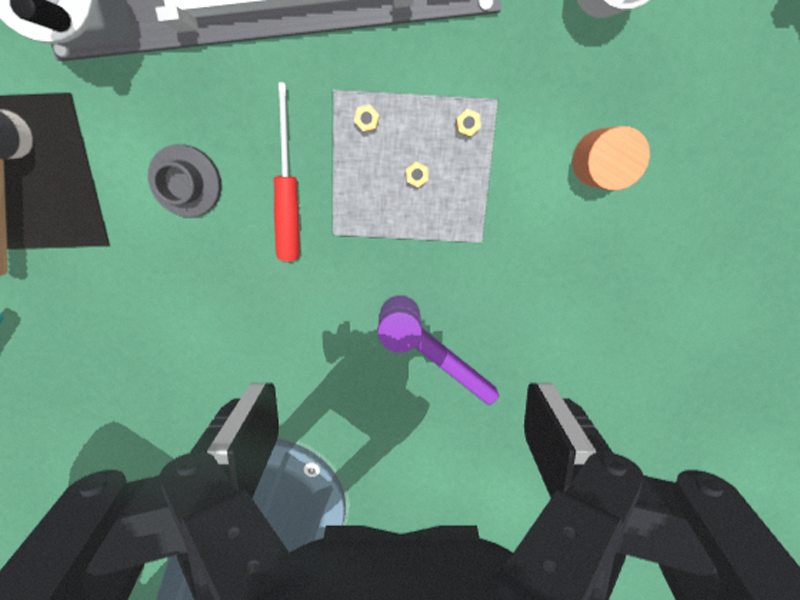

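The wrist view shows the nuts at (367,118), (469,122) and (417,174), and part of the carrier at the top edge. I move the camera over the carrier.

Call:
{"method": "send_rows", "body": {
  "increments": [4.2,-4,0,0,0,0,8.5,4.2,-4,0,0,0,0,8.5,4.2,-4,0,0,0,0,8.5,4.2,-4,0,0,0,0,8.5,0,0,0,0,0,0,8.5]
}}

```text
clock: 2.02
eef_pos: [0.5612, -0.031, 0.3496]
ee_rot: [-3.141, -0.003, 0.004]
ft_force: [-1.3, -0.3, -0.4]
opening: 0.085
grip_force: 0.0
```

```bash
python3 -c "
from h import *
wshot('w2.png')"
```

```text
w2.png scale 1.4285714285714286 origin 0 0 [ 0.5612 -0.031   0.3496] [-179.95   -0.2     0.2 ] 2.025
```

View pics/w2.png

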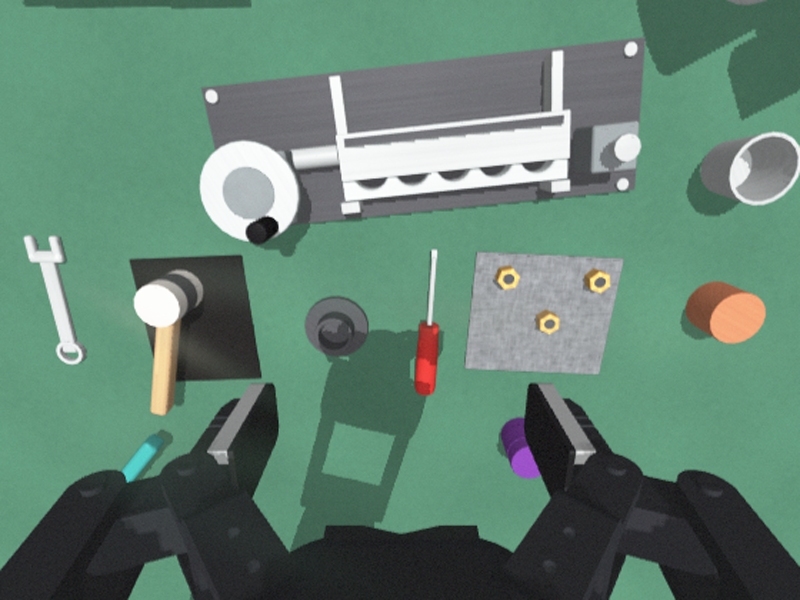

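The wrist view shows the wheel centre at (249,191), crank top (256,234), lugs (351,208) and (561,186), pin (627,147), nuts (509,279), (598,281) and (549,323), and the mallet head top (158,305).

```bash
python3 - <<'E'
from h import *
C=wcam("w2.png");S=.7
P=lambda p,z:ray(C,np.array(p)*S,z).round(4)
loc=np.array([[-5,195,78],[-31,107,48],[-31,-102,48]])/1000
px=np.array([(249.5,191),(351,208),(561,186)])*S
def f(v):
    w=R.from_euler('z',v[2]).apply(loc)+[v[0],v[1],0];return (proj(C,w)-px).ravel()
r=least_squares(f,[.64,-.06,.09]);print("carrier",r.x.round(4),np.degrees(r.x[2]),r.fun.round(2))
T=lambda l:R.from_euler('z',r.x[2]).apply(l)+[r.x[0],r.x[1],0]
print("axis",T([-.005,.195,.078]));print("pockets px",(proj(C,T([[0,.042*i,.034] for i in range(-2,3)]))/S).round(0).tolist())
print("pockets",T([[0,.042*i,.034] for i in range(-2,3)]).round(4).tolist())
for n,p,z in[("crank base",(263,229),.105),("cranktop",(257,234),.119),("pin",(627,147),.08),("n0",(509,279),.019),("n1",(598,281),.019),("n2",(549,323),.019),("mhead",(158,305),.063),("hend",(160,413),.045),("handle mid",(166,350),.045),
 ("mat",(131,259),.003),("mat",(242,255),.003),("mat",(261,377),.003),("mat",(153,381),.003),("coverback",(455,125),.043),("coverfront",(455,173),.039),("driver tip",(434,250),.005),("driver end",(426,393),.015)]: print(n,P(p,z))
im=cv2.imread("pics/raw_w2.png")
a=cv2.resize(im[180:245,335:440],(630,390),interpolation=cv2.INTER_CUBIC)
cv2.imwrite("pics/nuts.png",a)
E
```

```text
carrier [ 0.6286 -0.085   0.0973] 5.574829281865955 [ 0.03  0.55  0.05 -0.87 -0.07  0.25]
axis [0.60471522 0.10855476 0.078     ]
pockets px [[539.0, 155.0], [496.0, 159.0], [454.0, 163.0], [413.0, 168.0], [371.0, 172.0]]
pockets [[0.6368, -0.1686, 0.034], [0.6327, -0.1268, 0.034], [0.6286, -0.085, 0.034], [0.6246, -0.0432, 0.034], [0.6205, -0.0014, 0.034]]
crank base [0.575 0.091 0.105]
cranktop [0.5732 0.0922 0.119 ]
pin [ 0.6446 -0.233   0.08  ]
n0 [ 0.5036 -0.1536  0.019 ]
n1 [ 0.5014 -0.2543  0.019 ]
n2 [ 0.4501 -0.2047  0.019 ]
mhead [0.4875 0.2221 0.063 ]
hend [0.3441 0.2548 0.045 ]
handle mid [0.4269 0.2334 0.045 ]
mat [0.5218 0.2786 0.003 ]
mat [0.5268 0.1504 0.003 ]
mat [0.3692 0.1447 0.003 ]
mat [0.3631 0.2822 0.003 ]
coverback [ 0.6642 -0.0832  0.043 ]
coverfront [ 0.6197 -0.0855  0.039 ]
driver tip [ 0.5336 -0.0692  0.005 ]
driver end [ 0.3539 -0.0633  0.015 ]
```

View pics/nuts.png

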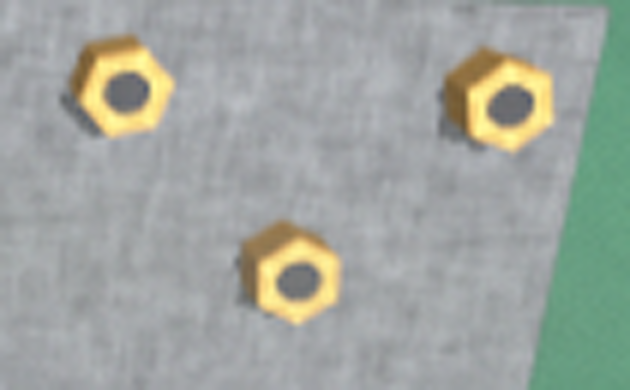

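Call:
{"method": "send_rows", "body": {
  "increments": [0.7,-6.1,0,0,0,0,6,0.7,-6.1,0,0,0,0,6,0,0,6,0,0,0,6,0,0,6,0,0,0,6,0,0,6,0,0,0,6],
  "squeeze": 50
}}

```text
clock: 2.7
eef_pos: [0.5734, 0.0878, 0.1699]
ee_rot: [3.141, -0.003, 0.001]
ft_force: [0.5, -0.4, 0.6]
opening: 0.0595
grip_force: 0.0
```

```bash
python3 -c "
from h import *
wshot('w3.png',(180,120,440,420))
s=observe();C=cam('wrist',s)
im=cv2.imread('pics/raw_w3.png');m=(im.max(2)<45).astype(np.uint8)
n,l,st,ce=cv2.connectedComponentsWithStats(m)
print([(st[i].tolist(),ce[i].round(1).tolist()) for i in range(1,n) if st[i][4]>60])
print(proj(C,[[.575,.092,.119],[.575,.092,.079]]))"
```

```text
w3.png scale 2.0 origin 180 120 [0.5734 0.0878 0.1699] [ 1.7995e+02 -2.0000e-01  7.0000e-02] 2.7
[([135, 229, 423, 191, 27505], [338.6, 363.0]), ([116, 252, 12, 19, 93], [120.8, 260.8]), ([362, 271, 14, 11, 85], [368.2, 276.0]), ([167, 279, 14, 16, 81], [174.0, 285.5]), ([175, 288, 16, 17, 158], [182.3, 295.6]), ([4, 347, 142, 73, 5998], [79.8, 390.6])]
[[272.94476252 225.63568308]
 [274.15855295 205.49658866]]
```

View pics/w3.png

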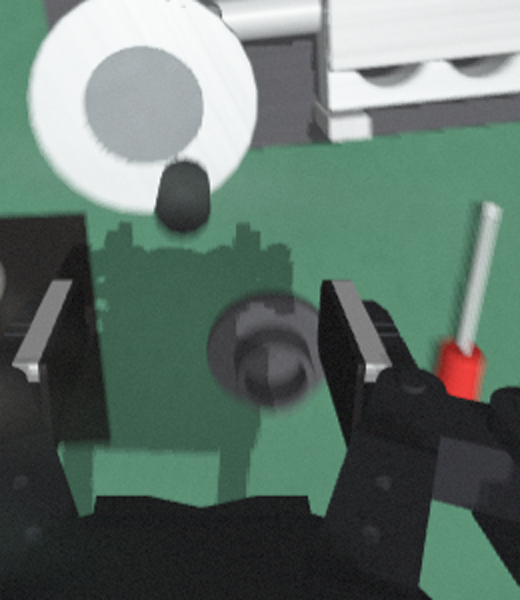

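The crank top is at about (272,223) raw, within 2 px of the predicted point. I descend and grip.

Call:
{"method": "send_rows", "body": {
  "increments": [0.2,-0.45,4.3,0,0,0,6,0,0,4.3,0,0,0,6,0,0,0,0,0,0,1.5,0,0,0,0,0,0,1.5,0,0,0,0,0,0,1.5],
  "squeeze": 50
}}

```text
clock: 3.38
eef_pos: [0.5774, 0.094, 0.0881]
ee_rot: [3.141, -0.001, 0.006]
ft_force: [-1.7, -1.3, 3.6]
opening: 0.0184
grip_force: 48.9
```

```bash
cat > arc.py <<'E'
import sys,numpy as np
from h import *
# arc.py axis_x axis_y start_deg step_deg n : tool increments (yaw 0 tool) 
ax,ay,st,n=map(float,sys.argv[1:5]);p=observe()["eef_pos"][:2]
d=p-[ax,ay];a=np.degrees(np.arctan2(d[1],d[0]));print("radius",np.hypot(*d),"angle",a)
q=p
for i in range(1,int(n)+1):
    t=np.radians(a+st*i);w=np.array([ax,ay])+.034*np.array([np.cos(t),np.sin(t)]);e=(w-q)*100;q=w
    print("%.2f, %.2f"%(e[0],-e[1]))
E
python3 arc.py .6047 .1086 30 10;python3 -c "
from h import *
s=observe();print(s['ft_force'],s['opening'],s['grip_force'],s['eef_pos'])"
```

```text
radius 0.030925653699985362 angle -151.8158024125663
0.93, 1.43
1.68, 0.51
1.71, -0.40
1.28, -1.20
0.51, -1.68
-0.40, -1.71
-1.20, -1.28
-1.68, -0.51
-1.71, 0.40
-1.28, 1.20
[-1.70632741 -1.30800634  3.63046322] 0.018422166947562164 48.91590178012848 [0.57744109 0.09399358 0.08811448]
```

Call:
{"method": "send_rows", "body": {
  "increments": [1.1,1.3,0,0,0,0,1.5,1.68,0.51,0,0,0,0,1.5,1.71,-0.4,0,0,0,0,1.5,1.28,-1.2,0,0,0,0,1.5,0,0,0,0,0,0,1.5],
  "squeeze": 50
}}

```text
clock: 4.0
eef_pos: [0.6359, 0.0932, 0.0881]
ee_rot: [-3.141, -0.002, -0.008]
ft_force: [0.2, 0.1, 6.3]
opening: 0.0185
grip_force: 49.8
```

```bash
python3 arc.py .6047 .1086 30 10;python3 -c "
from h import *
s=observe();print(s['ft_force'],s['opening'],s['grip_force'],s['eef_pos']);wshot('w4.png')"
```

```text
radius 0.03479304576818706 angle -26.309216660214712
0.27, -1.76
-0.56, -1.67
-1.32, -1.16
-1.73, -0.35
-1.67, 0.56
-1.16, 1.32
-0.35, 1.73
0.56, 1.67
1.32, 1.16
1.73, 0.35
[0.218395   0.1496946  6.32491105] 0.01850312500270746 49.80556905269623 [0.63588901 0.09317919 0.08808564]
w4.png scale 1.4285714285714286 origin 0 0 [0.6359 0.0932 0.0881] [-1.7999e+02 -9.0000e-02 -4.6000e-01] 4.0
```

View pics/w4.png

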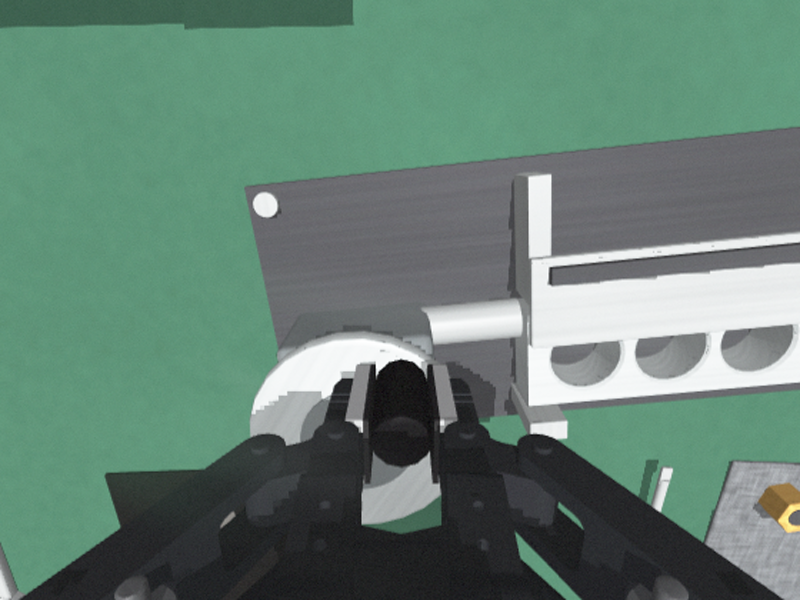

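The crank is held between the pads and the cover is moving back, with the pockets now more exposed. I keep winding.

Call:
{"method": "send_rows", "body": {
  "increments": [0.3,-1.73,0,0,0,0,1.5,-0.56,-1.67,0,0,0,0,1.5,-1.32,-1.16,0,0,0,0,1.5,-1.73,-0.35,0,0,0,0,1.5,-1.67,0.56,0,0,0,0,1.5]
}}

```text
clock: 4.68
eef_pos: [0.5856, 0.1377, 0.0881]
ee_rot: [-3.14, -0.003, -0.011]
ft_force: [7.9, -5.3, 1.6]
opening: 0.0184
grip_force: 50.9
```

```bash
python3 arc.py .6047 .1086 30 6;python3 -c "
from h import *
s=observe();print(s['ft_force'],s['opening'],s['grip_force'],s['eef_pos'])"
```

```text
radius 0.034817203995920795 angle 123.237403223556
-1.13, 1.38
-0.36, 1.72
0.55, 1.67
1.31, 1.17
1.72, 0.36
1.67, -0.55
[ 7.87716034 -5.31847291  1.55240311] 0.018405642375885736 50.88395297527313 [0.58561636 0.13772134 0.08811919]
```

Call:
{"method": "send_rows", "body": {
  "increments": [-1.13,1.38,0,0,0,0,1.5,-0.36,1.72,0,0,0,0,1.5,0,0,0,0,0,0,1.5]
}}

```text
clock: 5.05
eef_pos: [0.5727, 0.107, 0.0884]
ee_rot: [-3.137, 0.002, -0.017]
ft_force: [10.0, 10.6, -0.6]
opening: 0.0186
grip_force: 51.2
```

```bash
python3 arc.py .6047 .1086 20 4;python3 -c "
from h import *
s=observe();print(s['ft_force'],s['opening'],s['grip_force'],s['eef_pos']);wshot('w5.png',(200,50,560,320))"
```

```text
radius 0.03200413272909532 angle -177.0834395863986
0.06, 1.16
0.64, 0.99
0.94, 0.71
1.13, 0.35
[ 9.97265537 10.60990878 -0.59598342] 0.018592161773331718 51.1957061290741 [0.57273732 0.10697158 0.08835683]
w5.png scale 2.2222222222222223 origin 200 50 [0.5727 0.107  0.0884] [-1.7972e+02  1.1000e-01 -9.9000e-01] 5.05
```

View pics/w5.png

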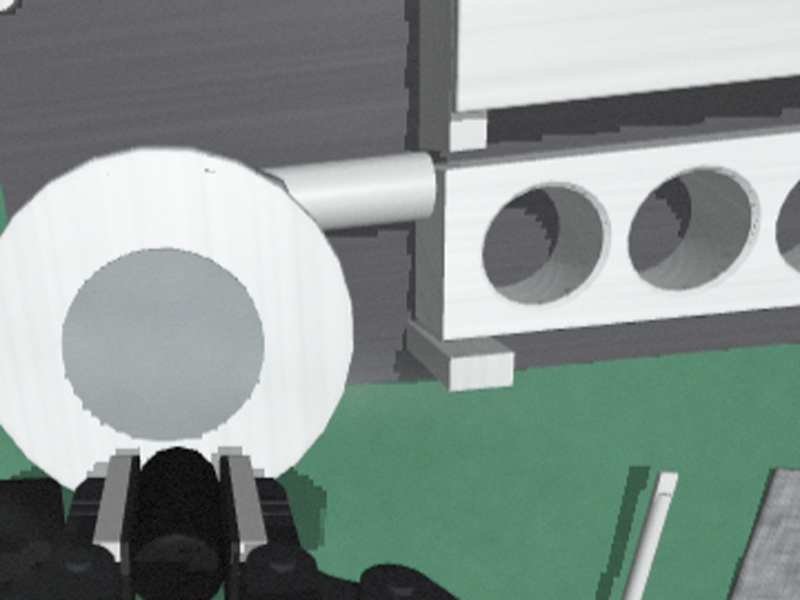

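The cover is well clear of the pockets. I push a little further to feel for the end stop.

Call:
{"method": "send_rows", "body": {
  "increments": [0.1,1.1,0,0,0,0,1.5,0.3,0.6,0,0,0,0,1.5,0,0,0,0,0,0,1.5]
}}

```text
clock: 5.48
eef_pos: [0.5729, 0.1054, 0.0882]
ee_rot: [-3.114, -0.001, -0.007]
ft_force: [0.0, 70.8, 8.9]
opening: 0.0183
grip_force: 54.6
```

```bash
python3 arc.py .6047 .1086 20 4;python3 -c "
from h import *
s=observe();print(s['ft_force'],s['opening'],s['grip_force'],s['eef_pos'])"
```

```text
radius 0.03195778542309513 angle -174.25717240310715
0.12, 1.16
0.69, 0.96
0.98, 0.66
1.14, 0.29
[4.52821680e-02 7.07656816e+01 8.88826750e+00] 0.018333507967998354 54.56501126289368 [0.57290261 0.10540219 0.08819294]
```

Hard stop (71 N), so the cover is fully open. I relax the push, open and lift.

Call:
{"method": "send_rows", "body": {
  "increments": [-0.3,-1.5,0,0,0,0,1.5,0,0,0,0,0,0,6,0,0,0,0,0,0,6,0,0,-5,0,0,0,6,0,0,-6,0,0,0,6]
}}

```text
clock: 6.1
eef_pos: [0.5683, 0.1018, 0.195]
ee_rot: [3.141, -0.003, -0.007]
ft_force: [0.4, -0.5, 0.3]
opening: 0.0603
grip_force: 0.0
```

Call:
{"method": "send_rows", "body": {
  "increments": [-1.5,5.5,-1,0,0,0,6,-1.5,5.5,0,0,0,0,6,-1.5,5.5,0,0,0,0,6,-1.5,5.5,0,0,0,0,6,0,0,0,0,0,0,6]
}}

```text
clock: 6.72
eef_pos: [0.5083, -0.1214, 0.2054]
ee_rot: [3.141, -0.012, -0.001]
ft_force: [0.3, 0.2, -0.8]
opening: 0.0601
grip_force: 0.0
```

```bash
python3 -c "
from h import *
s=observe();print(s['ft_force'],s['opening'],s['eef_pos'],s['joints'])
wshot('w6.png')"
```

```text
[ 0.27488718  0.24143531 -0.77556883] 0.06010838908785081 [ 0.50826268 -0.12143301  0.20538578] [-4.61263318e-01  8.89427029e-02  1.76446135e+00 -1.06037606e-03
  1.28812379e+00  1.11716065e+00]
w6.png scale 1.4285714285714286 origin 0 0 [ 0.5083 -0.1214  0.2054] [ 1.7994e+02 -6.6000e-01 -4.0000e-02] 6.725
```

View pics/w6.png

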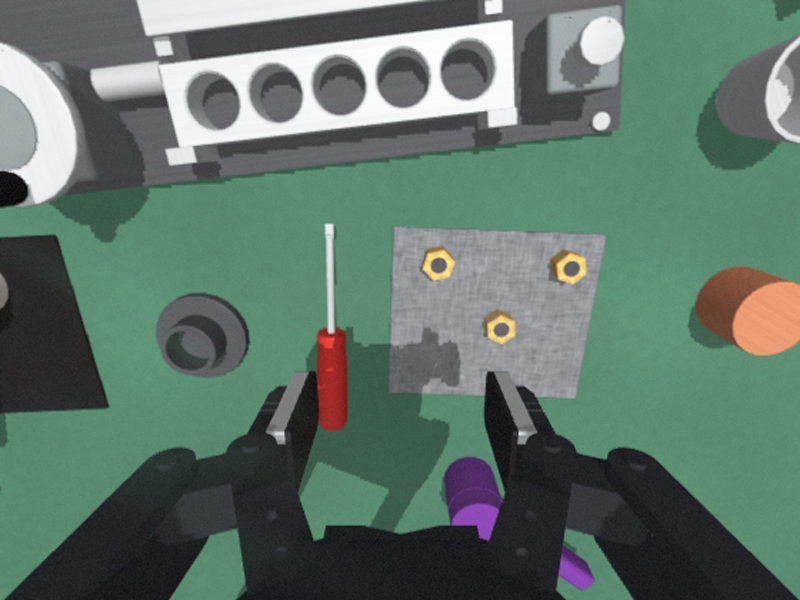

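All five pockets are open, from (214,101) to (468,69). The nuts are at (438,264), (571,268) and (501,328).

```bash
cat > nuts.py <<'E'
import sys
from h import *
fn=sys.argv[1];C=wcam(fn);im=cv2.imread("pics/raw_"+fn);hsv=cv2.cvtColor(im,cv2.COLOR_BGR2HSV)
m=cv2.inRange(hsv,(12,60,120),(35,255,255))
n,l,st,ce=cv2.connectedComponentsWithStats(m)
hexp=lambda v:[[v[0]+.0127*np.cos(v[2]+k*np.pi/3),v[1]+.0127*np.sin(v[2]+k*np.pi/3),z] for z in(.019,.003) for k in range(6)]
for i in range(1,n):
    if not 80<st[i][4]<8000: continue
    print(st[i].tolist())
    mk=(l==i).astype(np.uint8);c=max(cv2.findContours(mk,cv2.RETR_EXTERNAL,cv2.CHAIN_APPROX_NONE)[0],key=cv2.contourArea)
    mk=cv2.drawContours(np.zeros_like(mk),[c],-1,1,-1)
    x,y,w,h=st[i][:4];x-=6;y-=6;w+=12;h+=12;big=cv2.resize(mk[y:y+h,x:x+w].astype(np.float32),None,fx=4,fy=4)
    def cost(v):
        p=proj(C,hexp(v));hl=cv2.convexHull(((p-[x,y]+.5)*4).astype(np.float32)).round().astype(np.int32)
        return np.abs(cv2.fillPoly(np.zeros_like(big),[hl],1.)-(big>.5)).sum()
    p0=ray(C,(x+w/2,y+h/2),.011)
    from scipy.optimize import minimize
    best=min((minimize(cost,[p0[0],p0[1],a],method="Nelder-Mead",options=dict(initial_simplex=[[p0[0],p0[1],a],[p0[0]+.004,p0[1],a],[p0[0],p0[1]+.004,a],[p0[0],p0[1],a+.2]])) for a in np.radians([0,20,40])),key=lambda r:r.fun)
    v=best.x;fl=(np.degrees(v[2])+30)%60
    print("nut",v[:2].round(4),"flat normals at deg",round(fl,1),round(fl-60,1),round(fl-120,1),"rel err",best.fun/(big>.5).sum())
E
python3 nuts.py w6.png; python3 - <<'E'
from h import *
C=wcam("w6.png")
for p in[(214,101),(276,93),(339,85),(403,77),(468,69)]:print("pocket",ray(C,np.array(p)*.7,.034).round(4))
print("pin",ray(C,np.array((601,40))*.7,.08).round(4))
E
```

```text
[295, 172, 23, 25, 324]
nut [ 0.5047 -0.1512] flat normals at deg 11.7 -48.3 -108.3 rel err 0.05119558553034948
[385, 175, 26, 24, 343]
nut [ 0.5012 -0.2552] flat normals at deg 43.1 -16.9 -76.9 rel err 0.1125073056691993
[339, 217, 22, 24, 321]
nut [ 0.4501 -0.2038] flat normals at deg 34.2 -25.8 -85.8 rel err 0.056854074542008845
pocket [ 6.212e-01 -2.000e-04  3.400e-02]
pocket [ 0.6257 -0.0415  0.034 ]
pocket [ 0.6301 -0.0831  0.034 ]
pocket [ 0.6345 -0.1248  0.034 ]
pocket [ 0.6389 -0.1667  0.034 ]
pin [ 0.6454 -0.2316  0.08  ]
```

Call:
{"method": "send_rows", "body": {
  "increments": [-0.36,2.98,4.5,0,0,0,5,0,0,5.5,0,0,9,5,0,0,5.5,0,0,8.9,5,0,0,0,0,0,0,5]
}}

```text
clock: 7.28
eef_pos: [0.5022, -0.1437, 0.046]
ee_rot: [-3.1, 0.485, 0.016]
ft_force: [-0.5, 0.3, 0.3]
opening: 0.0498
grip_force: 0.0
```

```bash
cat > to.py <<'E'
import sys
from h import *
# to.py x y z yaw : increment in tool axes (cm) from measured pose, plus az
x,y,z,yaw=map(float,sys.argv[1:5]);s=observe();M=R.from_rotvec(s["ee_rot"]).as_matrix()
cy=np.degrees(np.arctan2(M[1,0],M[0,0]));print("pose",s["eef_pos"].round(4),"yaw",cy.round(2),"open",s["opening"].round(4),"F",s["ft_force"].round(1),s["grip_force"].round(0))
print("tool shift cm now",(M.T@(np.array([x,y,z])-s["eef_pos"])*100).round(2),"az",round(cy-yaw,2))
E
python3 to.py .5047 -.1512 .005 -18.3
```

```text
Traceback (most recent call last):
  File "to.py", line 5, in <module>
    cy=np.degrees(np.arctan2(M[1,0],M[0,0]));print("pose",s["eef_pos"].round(4),"yaw",cy.round(2),"open",s["opening"].round(4),"F",s["ft_force"].round(1),s["grip_force"].round(0))
                                                                                                         ^^^^^^^^^^^^^^^^^^
AttributeError: 'float' object has no attribute 'round'
```

```bash
sed -i 's/s\["opening"\].round(4)/round(s["opening"],4)/;s/s\["grip_force"\].round(0)/round(s["grip_force"],1)/' to.py; python3 to.py .5047 -.1512 .005 -18.3
```

```text
pose [ 0.5022 -0.1437  0.046 ] yaw -17.78 open 0.0498 F [-0.5  0.3  0.3] 0.0
tool shift cm now [0.51 0.65 4.1 ] az 0.52
```

Call:
{"method": "send_rows", "body": {
  "increments": [0.51,0.65,0.5,0,0,0.5,5,0,0,3.5,0,0,0,5,0,0,0,0,0,0,1.8,0,0,0,0,0,0,1.8,0,0,0,0,0,0,1.8],
  "squeeze": 40
}}

```text
clock: 7.9
eef_pos: [0.5105, -0.1552, 0.0124]
ee_rot: [3.1, -0.501, 0.006]
ft_force: [-0.7, -0.1, 3.6]
opening: 0.02
grip_force: 39.6
```

```bash
python3 to.py .6301 -.0831 .10 0
```

```text
pose [ 0.5105 -0.1552  0.0124] yaw -18.36 open 0.02 F [-0.7 -0.1  3.6] 39.6
tool shift cm now [  9.11 -10.6   -8.73] az -18.36
```

The grip landed high and 6 mm off because the measured pose lagged. I open, settle and re-measure.

Call:
{"method": "send_rows", "body": {
  "increments": [0,0,0,0,0,0,5,0,0,0,0,0,0,5,0,0,0,0,0,0,5]
}}

```text
clock: 8.28
eef_pos: [0.5089, -0.1544, 0.0104]
ee_rot: [-3.101, 0.502, 0.0]
ft_force: [0.1, -0.3, 0.7]
opening: 0.05
grip_force: 0.0
```

```bash
python3 to.py .5047 -.1512 .005 -18.3; python3 to.py .5047 -.1512 .005 -18.3;python3 -c "
from h import *
wshot('w7.png',(140,120,420,330))"; python3 nuts.py w7.png
```

```text
pose [ 0.5089 -0.1544  0.0104] yaw -18.39 open 0.05 F [ 0.1 -0.3  0.7] 0.0
tool shift cm now [-0.5  -0.17  0.54] az -0.09
pose [ 0.5089 -0.1544  0.0104] yaw -18.39 open 0.05 F [ 0.1 -0.3  0.7] 0.0
tool shift cm now [-0.5  -0.17  0.54] az -0.09
w7.png scale 2.857142857142857 origin 140 120 [ 0.5089 -0.1544  0.0104] [-177.69   28.76    0.  ] 8.275
[442, 201, 70, 54, 1983]
nut [ 0.5009 -0.2558] flat normals at deg 43.3 -16.7 -76.7 rel err 0.1004431674296289
[259, 249, 45, 58, 1600]
nut [ 0.5043 -0.1539] flat normals at deg 10.7 -49.3 -109.3 rel err 0.02209373097991479
```

View pics/w7.png

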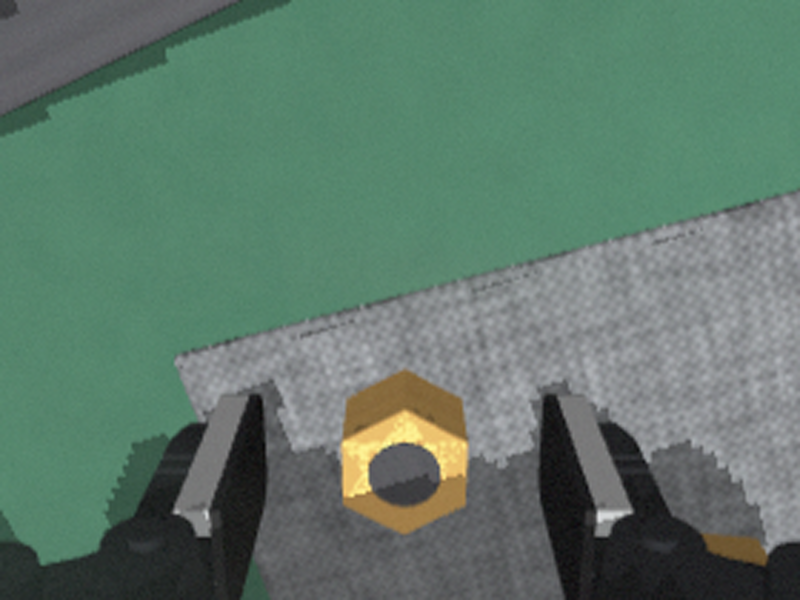

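The nut stands square between the pads. I shift −4.5 mm along tool x, drop 5 mm and grip.

Call:
{"method": "send_rows", "body": {
  "increments": [-0.45,0.1,0,0,0,0,5,0,0,0.5,0,0,0,5,0,0,0,0,0,0,1.8,0,0,0,0,0,0,1.8,0,0,0,0,0,0,1.8],
  "squeeze": 40
}}

```text
clock: 8.95
eef_pos: [0.5044, -0.154, 0.0053]
ee_rot: [3.101, -0.502, 0.0]
ft_force: [1.5, -0.1, 0.3]
opening: 0.0209
grip_force: 39.1
```

```bash
python3 to.py .6301 -.0831 .10 -18.3
```

```text
pose [ 0.5044 -0.154   0.0053] yaw -18.4 open 0.0209 F [ 1.5 -0.1  0.3] 39.1
tool shift cm now [  9.69 -10.69  -9.47] az -0.1
```

Call:
{"method": "send_rows", "body": {
  "increments": [0,0,-4.7,0,0,0,1.8,0,0,-4.7,0,0,0,1.8,3.23,-3.56,0,0,0,0,1.8,3.23,-3.56,0,0,0,0,1.8,3.23,-3.56,0,0,0,0,1.8]
}}

```text
clock: 9.57
eef_pos: [0.6313, -0.0825, 0.0996]
ee_rot: [3.101, -0.503, 0.001]
ft_force: [-0.6, -0.9, -0.9]
opening: 0.0207
grip_force: 39.4
```

Call:
{"method": "send_rows", "body": {
  "increments": [0,0,0,0,0,0,1.8,0,0,2,0,0,0,1.8,0,0,0,0,0,0,1.8]
}}

```text
clock: 9.95
eef_pos: [0.627, -0.083, 0.0761]
ee_rot: [-3.1, 0.503, 0.009]
ft_force: [-0.2, -0.8, -0.8]
opening: 0.0209
grip_force: 39.4
```

```bash
python3 to.py .6301 -.0831 .039 -18.3;python3 -c "
from h import *
wshot('w8.png')"
```

```text
pose [ 0.627  -0.083   0.0761] yaw -18.45 open 0.0209 F [-0.2 -0.8 -0.8] 39.4
tool shift cm now [ 0.32 -0.09  3.71] az -0.15
w8.png scale 1.4285714285714286 origin 0 0 [ 0.627  -0.083   0.0761] [-177.63   28.85    0.53] 9.95
```

View pics/w8.png

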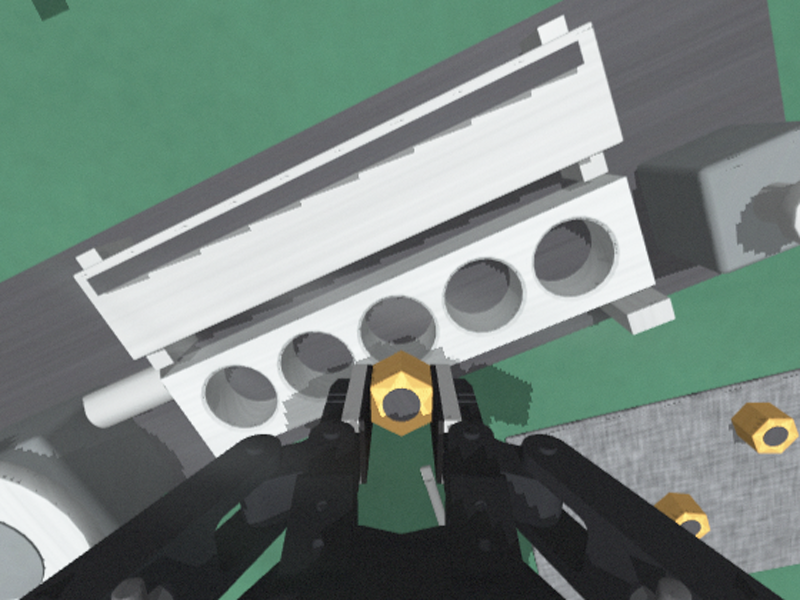

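The nut is held at (401,395) and the middle pocket is at (397,326). The nut still needs to advance along tool x.

```bash
python3 -c "
from h import *
C=wcam('w8.png')
for p in [(241,395),(318,362),(397,327),(485,293),(574,256)]: print('pocket',ray(C,np.array(p)*.7,.034).round(4))
p=ray(C,np.array((397,327))*.7,.034)
print(ray(C,np.array((401,408))*.7,.076+.013).round(4))"
python3 to.py .6301 -.0831 .039 -18.3
```

```text
pocket [ 0.6223 -0.0007  0.034 ]
pocket [ 0.627  -0.0428  0.034 ]
pocket [ 0.6322 -0.0839  0.034 ]
pocket [ 0.6353 -0.1264  0.034 ]
pocket [ 0.6395 -0.1673  0.034 ]
[ 0.6251 -0.0834  0.089 ]
pose [ 0.6278 -0.0833  0.0773] yaw -18.46 open 0.0208 F [ 0.  -0.2 -0.3] 39.4
tool shift cm now [ 0.23 -0.1   3.83] az -0.16
```

Call:
{"method": "send_rows", "body": {
  "increments": [0.35,-0.1,2,0,0,0,1.8,0,0,1.8,0,0,0,1.8,0,0,0,0,0,0,1.8,0,0,0,0,0,0,1.8]
}}

```text
clock: 10.5
eef_pos: [0.6336, -0.0833, 0.0411]
ee_rot: [-3.101, 0.502, 0.001]
ft_force: [0.1, -0.3, -0.1]
opening: 0.0207
grip_force: 39.4
```

```bash
python3 to.py .6313 -.0835 .039 -18.3
```

```text
pose [ 0.6336 -0.0833  0.0411] yaw -18.4 open 0.0207 F [ 0.1 -0.3 -0.1] 39.4
tool shift cm now [-0.21  0.09  0.21] az -0.1
```

Call:
{"method": "send_rows", "body": {
  "increments": [-0.12,0.05,0.2,0,0,0,1.8,0,0,0,0,0,0,5,0,0,0,0,0,0,5,0,0,-5,0,0,0,5,0,0,-5,0,0,0,5]
}}

```text
clock: 11.12
eef_pos: [0.6318, -0.0833, 0.1399]
ee_rot: [-3.101, 0.502, 0.002]
ft_force: [1.0, -0.5, -0.2]
opening: 0.05
grip_force: 0.0
```

Call:
{"method": "send_rows", "body": {
  "increments": [0,0,0,0,0,-10.6,5,0,0,0,0,0,-10.6,5,0,0,0,0,0,-10.3,5,0,0,0,0,0,0,5,0,0,0,0,0,0,5]
}}

```text
clock: 11.75
eef_pos: [0.6324, -0.0834, 0.1394]
ee_rot: [3.122, 0.353, 0.0]
ft_force: [0.1, 0.5, -0.7]
opening: 0.0503
grip_force: 0.0
```

```bash
python3 to.py .5012 -.2556 .10 13.1;python3 -c "
from h import *
wshot('w9.png',(150,100,560,400))"
```

```text
pose [ 0.6324 -0.0834  0.1394] yaw 12.91 open 0.0503 F [ 0.1  0.5 -0.7] 0.0
tool shift cm now [-16.63  13.86   3.94] az -0.19
w9.png scale 1.951219512195122 origin 150 100 [ 0.6324 -0.0834  0.1394] [1.7886e+02 2.0230e+01 1.0000e-02] 11.75
```

View pics/w9.png

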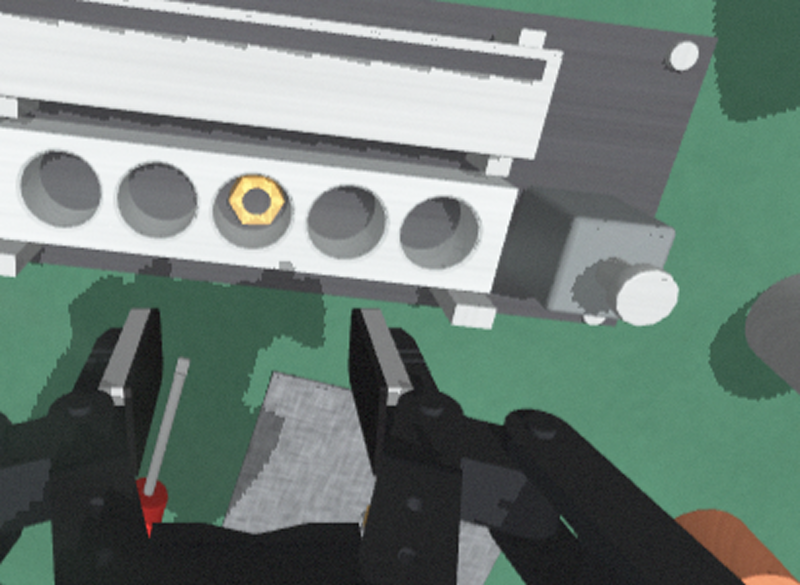

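The nut sits flat in the middle pocket. I've used 13 of 14 pictures, so the remaining checks will be numeric. Next is nut B.

Call:
{"method": "send_rows", "body": {
  "increments": [-4.16,3.47,0,0,0,0,5,-4.16,3.47,0,0,0,0,5,-4.16,3.47,0,0,0,0,5,-4.16,3.47,0,0,0,0,5,0,0,4.5,0,0,0,5]
}}

```text
clock: 12.42
eef_pos: [0.5027, -0.2618, 0.0978]
ee_rot: [3.115, 0.347, 0.01]
ft_force: [-0.1, 0.4, -0.8]
opening: 0.0497
grip_force: 0.0
```

Call:
{"method": "send_rows", "body": {
  "increments": [0,0,0,0,0,0,5,0,0,0,0,0,0,5,0,0,0,0,0,0,5]
}}

```text
clock: 12.8
eef_pos: [0.5031, -0.2564, 0.096]
ee_rot: [3.119, 0.36, 0.003]
ft_force: [0.2, 0.7, -0.2]
opening: 0.0496
grip_force: 0.0
```

```bash
sed -i 's/(12,60,120)/(15,60,60)/' nuts.py; python3 -c "
from h import *
wshot('w10.png')";python3 nuts.py w10.png; python3 to.py .5012 -.2556 .005 13.1
```

```text
w10.png scale 1.4285714285714286 origin 0 0 [ 0.5031 -0.2564  0.096 ] [1.787e+02 2.061e+01 1.700e-01] 12.8
[263, 199, 30, 36, 648]
nut [ 0.5011 -0.2549] flat normals at deg 41.1 -18.9 -78.9 rel err 0.026614567974048955
[188, 242, 32, 34, 575]
nut [ 0.4508 -0.2028] flat normals at deg 19.2 -40.8 -100.8 rel err 0.5094606350587212
[418, 279, 76, 60, 2417]
nut [ 0.4661 -0.4324] flat normals at deg 4.6 -55.4 -115.4 rel err 0.6582564575645756
pose [ 0.503  -0.2564  0.0959] yaw 13.16 open 0.05 F [ 0.1 -0.5  0.7] 0.0
tool shift cm now [-0.17 -0.13  9.09] az 0.06
```

Call:
{"method": "send_rows", "body": {
  "increments": [-0.17,-0.15,4.5,0,0,1,5,0,0,4.5,0,0,0,5,0,0,0,0,0,0,5,0,0,0,0,0,0,5,0,0,0,0,0,0,5]
}}

```text
clock: 13.48
eef_pos: [0.5006, -0.2556, 0.0057]
ee_rot: [3.123, 0.332, 0.002]
ft_force: [-0.4, 0.1, 1.2]
opening: 0.0503
grip_force: 0.0
```

```bash
python3 to.py .5011 -.2550 .005 12
```

```text
pose [ 0.5006 -0.2556  0.0057] yaw 12.12 open 0.0503 F [-0.4  0.1  1.2] 0.0
tool shift cm now [ 0.06 -0.05  0.07] az 0.12
```

Grip, then lift and carry toward pocket at (0.635,−0.1256).

Call:
{"method": "send_rows", "body": {
  "increments": [0,0,0,0,0,0,1.8,0,0,0,0,0,0,1.8,0,0,0,0,0,0,1.8,0,0,-4.7,0,0,0,1.8,0,0,-4.7,0,0,0,1.8]
}}

```text
clock: 14.1
eef_pos: [0.499, -0.2548, 0.0987]
ee_rot: [-3.123, -0.331, 0.002]
ft_force: [0.5, -0.3, -0.4]
opening: 0.0209
grip_force: 39.4
```

```bash
python3 to.py .6352 -.1256 .039 12
```

```text
pose [ 0.499  -0.2548  0.0987] yaw 12.09 open 0.0209 F [ 0.5 -0.3 -0.4] 39.4
tool shift cm now [16.03 -9.77  5.96] az 0.09
```

Call:
{"method": "send_rows", "body": {
  "increments": [3.97,-2.46,0,0,0,0,1.8,3.97,-2.46,0,0,0,0,1.8,3.97,-2.46,0,0,0,0,1.8,3.97,-2.46,0,0,0,0,1.8,0,0,4,0,0,0,1.8]
}}

```text
clock: 14.72
eef_pos: [0.6395, -0.1242, 0.0617]
ee_rot: [3.12, 0.337, 0.013]
ft_force: [0.5, -0.5, 0.2]
opening: 0.0211
grip_force: 39.4
```

Call:
{"method": "send_rows", "body": {
  "increments": [0,0,0,0,0,0,1.8,0,0,0,0,0,0,1.8,0,0,0,0,0,0,1.8]
}}

```text
clock: 15.1
eef_pos: [0.6351, -0.1267, 0.0601]
ee_rot: [3.123, 0.33, 0.003]
ft_force: [1.1, 0.1, -0.2]
opening: 0.0213
grip_force: 26.2
```

```bash
python3 to.py .6352 -.1256 .039 12
```

```text
pose [ 0.6351 -0.1267  0.0601] yaw 12.05 open 0.0213 F [ 1.1  0.1 -0.2] 26.2
tool shift cm now [ 0.03 -0.11  2.11] az 0.05
```

Call:
{"method": "send_rows", "body": {
  "increments": [0.03,-0.1,2.1,0,0,0,1.8,0,0,0,0,0,0,1.8,0,0,0,0,0,0,1.8]
}}

```text
clock: 15.48
eef_pos: [0.6341, -0.1246, 0.0368]
ee_rot: [-3.124, -0.331, 0.001]
ft_force: [0.2, -0.9, -0.8]
opening: 0.021
grip_force: 43.7
```

```bash
python3 to.py .6352 -.1256 .039 12; python3 -c "
from h import *
wshot('w11.png')";python3 nuts.py w11.png
```

```text
pose [ 0.6341 -0.1246  0.0368] yaw 12.1 open 0.021 F [ 0.2 -0.9 -0.8] 43.7
tool shift cm now [ 0.09  0.12 -0.22] az 0.1
w11.png scale 1.4285714285714286 origin 0 0 [ 0.6341 -0.1246  0.0368] [-1.7897e+02 -1.8960e+01  8.0000e-02] 15.475
[187, 228, 45, 37, 848]
nut [ 0.626  -0.0825] flat normals at deg 44.7 -15.3 -75.3 rel err 0.3267675720505909
[259, 243, 44, 60, 1676]
nut [ 0.6188 -0.1283] flat normals at deg 12.7 -47.3 -107.3 rel err 0.30096747872712437
```

Call:
{"method": "send_rows", "body": {
  "increments": [0.06,0.08,0,0,0,0,1.8,0,0,0,0,0,0,5,0,0,0,0,0,0,5,0,0,-5,0,0,0,5,0,0,-5,0,0,7.9,5]
}}

```text
clock: 16.15
eef_pos: [0.6346, -0.1251, 0.1378]
ee_rot: [-3.139, -0.11, 0.003]
ft_force: [0.8, 0.5, 0.7]
opening: 0.0502
grip_force: 0.0
```

Call:
{"method": "send_rows", "body": {
  "increments": [0,0,0,0,0,0,5,0,0,0,0,0,0,5]
}}

```text
clock: 16.4
eef_pos: [0.635, -0.1252, 0.1371]
ee_rot: [-3.139, -0.117, 0.0]
ft_force: [-0.8, -0.3, -0.1]
opening: 0.0499
grip_force: 0.0
```

```bash
python3 to.py .4504 -.2035 .096 4.2; python3 -c "
from h import *
wshot('w12.png')
C=wcam('w12.png');im=cv2.imread('pics/raw_w12.png');m=cv2.inRange(cv2.cvtColor(im,cv2.COLOR_BGR2HSV),(15,60,60),(35,255,255))
n,l,st,ce=cv2.connectedComponentsWithStats(m)
for i in range(1,n):
    if st[i][4]>80:
        c=(st[i][0]+st[i][2]/2,st[i][1]+st[i][3]/2);print(st[i],ray(C,c,.016)[:2].round(4),ray(C,c,.019)[:2].round(4))"
```

```text
pose [ 0.635  -0.1252  0.1371] yaw 4.25 open 0.0499 F [-0.8 -0.3 -0.1] 0.0
tool shift cm now [-18.98   6.44   4.11] az 0.05
w12.png scale 1.4285714285714286 origin 0 0 [ 0.635  -0.1252  0.1371] [-1.7988e+02 -6.6800e+00  1.0000e-02] 16.4
[267 189  28  26 419] [ 0.6334 -0.1265] [ 0.6343 -0.1264]
[219 190  29  26 406] [ 0.6293 -0.0836] [ 0.6303 -0.084 ]
[327 348  15  20 219] [ 0.4589 -0.1982] [ 0.4619 -0.1974]
```

Two nuts are seated. Next is nut C.

Call:
{"method": "send_rows", "body": {
  "increments": [-4.74,1.61,0,0,0,0,5,-4.74,1.61,0,0,0,0,5,-4.74,1.61,0,0,0,0,5,-4.74,1.61,0,0,0,0,5,0,0,4,0,0,0,5]
}}

```text
clock: 17.08
eef_pos: [0.4498, -0.2055, 0.0982]
ee_rot: [3.137, 0.111, 0.004]
ft_force: [0.5, 0.2, 0.4]
opening: 0.0497
grip_force: 0.0
```

Call:
{"method": "send_rows", "body": {
  "increments": [0,0,0,0,0,0,5,0,0,0,0,0,0,5,0,0,0,0,0,0,5]
}}

```text
clock: 17.45
eef_pos: [0.4518, -0.2036, 0.0982]
ee_rot: [3.139, 0.117, 0.002]
ft_force: [0.6, -0.1, 0.5]
opening: 0.0501
grip_force: 0.0
```

```bash
python3 -c "
from h import *
wshot('w13.png')";python3 nuts.py w13.png; python3 to.py .4504 -.2035 .005 4.2
```

```text
w13.png scale 1.4285714285714286 origin 0 0 [ 0.4518 -0.2036  0.0982] [1.7983e+02 6.6900e+00 9.0000e-02] 17.45
[529, 191, 31, 48, 402]
nut [ 0.4609 -0.4345] flat normals at deg 27.1 -32.9 -92.9 rel err 0.7559156378600823
[266, 198, 29, 36, 649]
nut [ 0.4502 -0.2039] flat normals at deg 35.0 -25.0 -85.0 rel err 0.026024528866287765
[523, 228, 37, 36, 215]
nut [ 0.4407 -0.4592] flat normals at deg 9.5 -50.5 -110.5 rel err 1.0
pose [ 0.4518 -0.2036  0.0982] yaw 4.26 open 0.05 F [0.3 0.1 0.2] 0.0
tool shift cm now [-0.15 -0.04  9.32] az 0.06
```

Call:
{"method": "send_rows", "body": {
  "increments": [-0.15,0,4.65,0,0,-0.5,5,0,0,4.65,0,0,0,5,0,0,0,0,0,0,5,0,0,0,0,0,0,5,0,0,0,0,0,0,1.8]
}}

```text
clock: 18.12
eef_pos: [0.4501, -0.204, 0.0056]
ee_rot: [3.138, 0.129, 0.002]
ft_force: [0.6, 0.6, 0.3]
opening: 0.0333
grip_force: 0.0
```

Call:
{"method": "send_rows", "body": {
  "increments": [0,0,0,0,0,0,1.8,0,0,0,0,0,0,1.8,0,0,0,0,0,0,1.8]
}}

```text
clock: 18.5
eef_pos: [0.45, -0.204, 0.0056]
ee_rot: [3.138, 0.129, 0.002]
ft_force: [-1.2, 2.1, 7.5]
opening: 0.0208
grip_force: 39.4
```

```bash
python3 to.py .6265 -.0423 .10 4.7
```

```text
pose [ 0.45   -0.204   0.0056] yaw 4.71 open 0.0208 F [-1.2  2.1  7.5] 39.4
tool shift cm now [ 18.93 -14.65  -9.43] az 0.01
```

Call:
{"method": "send_rows", "body": {
  "increments": [0,0,-4.7,0,0,0,1.8,0,0,-4.7,0,0,0,1.8,4.73,-3.66,0,0,0,0,1.8,4.73,-3.66,0,0,0,0,1.8,4.73,-3.66,0,0,0,0,1.8]
}}

```text
clock: 19.12
eef_pos: [0.5832, -0.0814, 0.0993]
ee_rot: [3.138, 0.128, 0.002]
ft_force: [0.3, -0.3, -0.4]
opening: 0.0208
grip_force: 39.5
```

Call:
{"method": "send_rows", "body": {
  "increments": [4.73,-3.66,0,0,0,0,1.8,0,0,4,0,0,0,1.8,0,0,0,0,0,0,1.8,0,0,0,0,0,0,1.8,0,0,0,0,0,0,1.8]
}}

```text
clock: 19.75
eef_pos: [0.6267, -0.0431, 0.0602]
ee_rot: [3.138, 0.127, 0.004]
ft_force: [0.1, -0.3, 0.2]
opening: 0.0211
grip_force: 39.5
```

```bash
python3 to.py .6265 -.0423 .039 4.7
```

```text
pose [ 0.6267 -0.0431  0.0602] yaw 4.64 open 0.0211 F [ 0.1 -0.3  0.2] 39.5
tool shift cm now [-0.02 -0.09  2.12] az -0.06
```

Call:
{"method": "send_rows", "body": {
  "increments": [0,-0.08,2.1,0,0,0,1.8,0,0,0,0,0,0,1.8,0,0,0,0,0,0,1.8,0,0,0,0,0,0,5,0,0,0,0,0,0,5]
}}

```text
clock: 20.38
eef_pos: [0.6262, -0.0415, 0.0378]
ee_rot: [3.139, 0.129, 0.001]
ft_force: [0.1, -0.3, 1.0]
opening: 0.0503
grip_force: 0.0
```

Call:
{"method": "send_rows", "body": {
  "increments": [0,0,-5,0,0,0,5,0,0,-6,0,0,0,5,0,0,-6,0,0,4.7,5,0,0,0,0,0,0,5,0,0,0,0,0,0,5]
}}

```text
clock: 21.0
eef_pos: [0.6257, -0.0412, 0.2073]
ee_rot: [3.142, 0.001, 0.0]
ft_force: [-0.4, 0.1, -0.7]
opening: 0.0497
grip_force: 0.0
```

```bash
python3 to.py .5725 .104 .17 0; cat > chk.py <<'E'
import sys
from h import *
fn=sys.argv[1];wshot(fn)
C=wcam(fn);im=cv2.imread('pics/raw_'+fn);m=cv2.inRange(cv2.cvtColor(im,cv2.COLOR_BGR2HSV),(15,60,60),(35,255,255))
n,l,st,ce=cv2.connectedComponentsWithStats(m)
for i in range(1,n):
    if st[i][4]>60:
        c=(st[i][0]+st[i][2]/2,st[i][1]+st[i][3]/2);print(st[i],ray(C,c,.019)[:2].round(4))
E
python3 chk.py w14.png
```

```text
pose [ 0.6257 -0.0412  0.2073] yaw 0.03 open 0.0497 F [-0.4  0.1 -0.7] 0.0
tool shift cm now [ -5.31 -14.53   3.73] az 0.03
w14.png scale 1.4285714285714286 origin 0 0 [ 0.6257 -0.0412  0.2073] [1.8e+02 5.0e-02 2.0e-02] 21.0
[345 163  25  22 323] [ 0.6351 -0.1268]
[307 167  25  23 319] [ 0.63   -0.0852]
[270 171  22  24 315] [ 0.6249 -0.0425]
[  48  315   25   68 1156] [0.3934 0.2564]
```

All three nuts read in their pockets. I return above the crank.

Call:
{"method": "send_rows", "body": {
  "increments": [-1.77,-4.84,0,0,0,0,6,-1.77,-4.84,0,0,0,0,6,-1.77,-4.84,0,0,0,0,6,0,0,3.5,0,0,0,6,0,0,0,0,0,0,6]
}}

```text
clock: 21.68
eef_pos: [0.5692, 0.1045, 0.1677]
ee_rot: [-3.141, -0.002, 0.015]
ft_force: [0.1, 0.5, -0.2]
opening: 0.0601
grip_force: 0.0
```

```bash
python3 -c "
from h import *
wshot('w15.png',(180,120,440,420))
C=wcam('w15.png')
print(proj(C,[[.571,.1056,.119],[.571,.1056,.079]]).round(1))
im=cv2.imread('pics/raw_w15.png');m=(im.max(2)<70).astype(np.uint8)
n,l,st,ce=cv2.connectedComponentsWithStats(m[:300])
print([(st[i].tolist(),ce[i].round(1).tolist()) for i in range(1,n) if st[i][4]>100])"; python3 to.py .571 .1056 .086 0
```

```text
w15.png scale 2.0 origin 180 120 [0.5692 0.1045 0.1677] [-1.7999e+02 -1.3000e-01  8.4000e-01] 21.675
[[277.7 229. ]
 [278.2 209.3]]
[([379, 75, 181, 29, 1647], [476.7, 89.0]), ([261, 216, 28, 26, 518], [274.3, 229.2]), ([118, 223, 126, 77, 5063], [198.0, 255.3]), ([121, 241, 23, 34, 338], [130.5, 257.0]), ([298, 260, 64, 40, 1317], [330.5, 284.0]), ([361, 271, 25, 29, 298], [373.2, 285.7])]
pose [0.5708 0.1039 0.1698] yaw 0.03 open 0.0601 F [ 0.5 -0.3  0.6] 0.0
tool shift cm now [ 0.07 -0.17  8.38] az 0.03
```

View pics/w15.png

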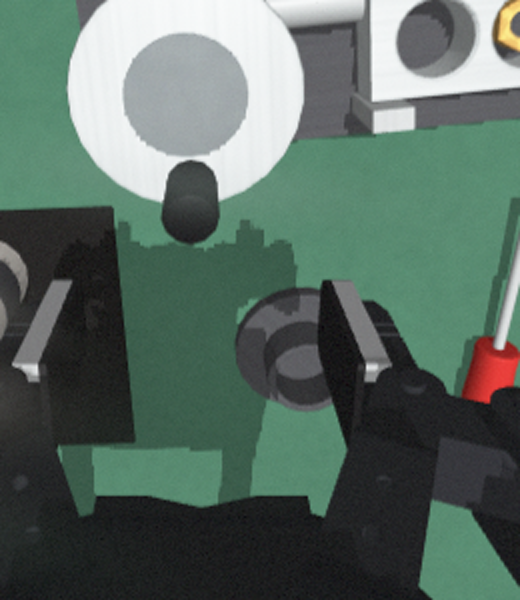

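The crank top is at raw (275,228), so the crank is at about (0.571, 0.107). This was my last picture. Grip next.

Call:
{"method": "send_rows", "body": {
  "increments": [0.05,-0.3,4.2,0,0,0,6,0,0,4.2,0,0,0,6,0,0,0,0,0,0,1.5,0,0,0,0,0,0,1.5,0,0,0,0,0,0,1.5],
  "squeeze": 50
}}

```text
clock: 22.35
eef_pos: [0.5749, 0.1072, 0.0907]
ee_rot: [-3.141, 0.001, -0.006]
ft_force: [0.1, 2.8, 0.2]
opening: 0.0184
grip_force: 48.9
```

```bash
python3 arc.py .605 .1086 -30 6;python3 to.py .571 .1056 .086 0
```

```text
radius 0.030106246781719203 angle -177.41165820307705
-0.01, -1.70
1.19, -1.30
1.68, -0.53
1.72, 0.38
1.30, 1.19
0.53, 1.68
pose [0.5749 0.1072 0.0907] yaw -0.02 open 0.0184 F [0.1 2.8 0.2] 48.9
tool shift cm now [-0.39  0.16  0.47] az -0.02
```

Call:
{"method": "send_rows", "body": {
  "increments": [0.1,-1.72,0,0,0,0,1.5,1.19,-1.3,0,0,0,0,1.5,1.68,-0.53,0,0,0,0,1.5,1.72,0.38,0,0,0,0,1.5,1.3,1.19,0,0,0,0,1.5]
}}

```text
clock: 22.98
eef_pos: [0.6361, 0.1309, 0.0907]
ee_rot: [-3.137, -0.003, -0.011]
ft_force: [1.7, 6.1, -0.8]
opening: 0.0181
grip_force: 50.0
```

```bash
python3 arc.py .605 .1086 -30 6;python3 to.py .571 .1056 .086 0
```

```text
radius 0.03822866955854823 angle 35.649924046819386
0.28, 1.89
-0.29, 1.74
-1.12, 1.36
-1.65, 0.62
-1.74, -0.29
-1.36, -1.12
pose [0.6361 0.1309 0.0907] yaw 0.1 open 0.0181 F [ 1.7  6.1 -0.8] 50.0
tool shift cm now [-6.51  2.52  0.41] az 0.1
```

Call:
{"method": "send_rows", "body": {
  "increments": [0.2,1.7,0,0,0,0,1.5,-0.38,1.72,0,0,0,0,1.5,-1.19,1.3,0,0,0,0,1.5,-1.68,0.53,0,0,0,0,1.5,-1.72,-0.38,0,0,0,0,1.5]
}}

```text
clock: 23.6
eef_pos: [0.5892, 0.082, 0.0908]
ee_rot: [-3.134, 0.003, -0.017]
ft_force: [20.8, 26.0, -12.5]
opening: 0.0183
grip_force: 50.3
```

```bash
python3 arc.py .605 .1086 -30 6;python3 to.py .571 .1056 .086 0
```

```text
radius 0.030890268794070638 angle -120.71641247718104
-1.39, -0.99
-0.43, -1.71
0.48, -1.69
1.26, -1.23
1.71, -0.43
1.69, 0.48
pose [0.5892 0.082  0.0908] yaw -0.1 open 0.0183 F [ 20.8  26.  -12.5] 50.3
tool shift cm now [-1.83 -2.35  0.48] az -0.1
```

Call:
{"method": "send_rows", "body": {
  "increments": [-0.84,-1.5,0,0,0,0,1.5,-0.46,-1.7,0,0,0,0,1.5,0.46,-1.7,0,0,0,0,1.5,1.24,-1.24,0,0,0,0,1.5,0,0,0,0,0,0,1.5]
}}

```text
clock: 24.22
eef_pos: [0.5919, 0.1404, 0.0906]
ee_rot: [3.141, 0.002, 0.007]
ft_force: [1.6, -0.2, 8.4]
opening: 0.0185
grip_force: 52.5
```

```bash
python3 arc.py .605 .1086 -20 6;python3 to.py .571 .1056 .086 0
```

```text
radius 0.03444407891990768 angle 112.39154388901407
1.17, -0.21
1.17, 0.16
1.05, 0.55
0.80, 0.87
0.45, 1.09
0.05, 1.18
pose [0.5919 0.1404 0.0906] yaw 0.06 open 0.0185 F [ 1.6 -0.2  8.4] 52.5
tool shift cm now [-2.09  3.48  0.45] az 0.06
```

Call:
{"method": "send_rows", "body": {
  "increments": [1.17,-0.21,0,0,0,0,1.5,1.17,0.16,0,0,0,0,1.5,0,0,0,0,0,0,1.5]
}}

```text
clock: 24.6
eef_pos: [0.6105, 0.1445, 0.0904]
ee_rot: [-3.136, -0.002, 0.008]
ft_force: [-15.1, 12.9, 20.0]
opening: 0.0185
grip_force: 54.1
```

```bash
python3 arc.py .605 .1086 -20 3;python3 to.py .571 .1056 .086 0
```

```text
radius 0.03635995117341684 angle 81.26441407485626
1.08, 0.61
0.92, 0.74
0.61, 1.01
pose [0.6105 0.1445 0.0904] yaw 0.07 open 0.0185 F [-15.1  12.9  20. ] 54.1
tool shift cm now [-3.95  3.89  0.44] az 0.07
```

Call:
{"method": "send_rows", "body": {
  "increments": [1.0,0.4,0,0,0,0,1.5,0.5,0.3,0,0,0,0,1.5,0,0,0,0,0,0,1.5]
}}

```text
clock: 24.98
eef_pos: [0.6122, 0.1444, 0.0896]
ee_rot: [-3.127, -0.006, 0.053]
ft_force: [-60.7, 30.0, 54.1]
opening: 0.0184
grip_force: 57.9
```

```bash
python3 arc.py .605 .1086 -20 3;python3 to.py .571 .1056 .086 0
```

```text
radius 0.03649957993250387 angle 78.70138119784428
1.05, 0.67
0.89, 0.78
0.57, 1.04
pose [0.6122 0.1444 0.0896] yaw 0.25 open 0.0184 F [-60.7  30.   54.1] 57.9
tool shift cm now [-4.12  3.87  0.45] az 0.25
```

Stop reached at about 464° in total. I relax the push, release and lift.

Call:
{"method": "send_rows", "body": {
  "increments": [-1.6,-0.6,0,0,0,0,1.5,0,0,0,0,0,0,6,0,0,0,0,0,0,6,0,0,-5,0,0,0,6,0,0,-6,0,0,0,6]
}}

```text
clock: 25.6
eef_pos: [0.6111, 0.1379, 0.1974]
ee_rot: [3.141, -0.002, -0.007]
ft_force: [0.6, 0.8, -0.0]
opening: 0.0601
grip_force: 0.0
```

Call:
{"method": "send_rows", "body": {
  "increments": [-5,3,0,0,0,0,6,-5,1,0,0,0,0,8,-5,-2,0,0,0,0,8,0,0,0,0,0,0,8,0,0,0,0,0,0,8]
}}

```text
clock: 26.22
eef_pos: [0.463, 0.1183, 0.1988]
ee_rot: [3.141, -0.001, 0.002]
ft_force: [0.0, -0.0, -0.9]
opening: 0.0804
grip_force: 0.0
```

```bash
python3 chk.py w16.png; python3 - <<'E'
from h import *
C=wcam('w16.png');im=cv2.imread('pics/raw_w16.png');g=cv2.cvtColor(im,cv2.COLOR_BGR2GRAY)
T=lambda l:R.from_euler('z',.1003).apply(l)+[.6305,-.0835,0]
for y in(.09,.063,.021,-.02):
    p=proj(C,T([[x/1000,y,.039] for x in range(-45,60,3)]));print(y,[int(g[int(b),int(a)]) if 0<=a<560 and 0<=b<420 else -1 for a,b in p])
# mallet
hsv=cv2.cvtColor(im,cv2.COLOR_BGR2HSV);m=cv2.inRange(hsv,(8,60,90),(25,200,255));n,l,st,ce=cv2.connectedComponentsWithStats(m)
for i in range(1,n):
    if st[i][4]>300:
        print(st[i],ce[i].round(1)); q=np.argwhere(l==i)[:,::-1].astype(np.float32);r=cv2.minAreaRect(q);print(r)
        for c in cv2.boxPoints(r):print(ray(C,c,.043)[:2].round(4))
w=cv2.inRange(hsv,(0,0,170),(180,40,255));n,l,st,ce=cv2.connectedComponentsWithStats(w)
for i in range(1,n):
    if st[i][4]>300: print("white",st[i],ce[i].round(1),ray(C,ce[i],.063)[:2].round(4))
E
```

```text
w16.png scale 1.4285714285714286 origin 0 0 [0.463  0.1183 0.1988] [ 1.7999e+02 -5.0000e-02  1.4000e-01] 26.225
[ 149  191   35  102 2059] [0.3945 0.2496]
0.09 [104, 106, 108, 66, 70, 89, 235, 169, 243, 245, 241, 243, 243, 244, 241, 243, 245, 245, -1, -1, -1, -1, -1, -1, -1, -1, -1, -1, -1, -1, -1, -1, -1, -1, -1]
0.063 [104, 102, 103, 65, 68, 100, 164, 176, 242, 244, 239, 242, 240, 241, 238, 240, 243, -1, -1, -1, -1, -1, -1, -1, -1, -1, -1, -1, -1, -1, -1, -1, -1, -1, -1]
0.021 [103, 103, 99, 65, 65, 85, 224, 164, 239, 241, 237, 239, 239, 237, 234, 235, -1, -1, -1, -1, -1, -1, -1, -1, -1, -1, -1, -1, -1, -1, -1, -1, -1, -1, -1]
-0.02 [100, 104, 97, 68, 65, 74, 160, 167, 234, 239, 236, 237, 236, 235, -1, -1, -1, -1, -1, -1, -1, -1, -1, -1, -1, -1, -1, -1, -1, -1, -1, -1, -1, -1, -1]
[ 149  191   35  102 2038] [164.5 239.4]
((164.12997436523438, 241.08999633789062), (23.193103790283203, 104.51039123535156), 8.130102157592773)
[0.3445 0.2713]
[0.4658 0.2391]
[0.4624 0.2163]
[0.3401 0.2458]
white [ 231    0  147   87 7809] [296.3  38.8] [0.5957 0.1046]
white [ 382    0  178   61 1058] [445.6  40. ] [ 0.5947 -0.0166]
white [ 384    0  176   43 5717] [463.   16.4] [ 0.6114 -0.0275]
white [  15  100   61  142 2387] [ 47.  163.7] [0.494  0.3318]
white [442 113  24  85 423] [453.6 153.3] [ 0.5032 -0.0396]
white [ 140  145   51   51 2032] [164.7 169.9] [0.4881 0.2244]
```

The pockets are covered and the cover's front edge is at local x ≈ −21 mm, so it is shut. The mallet head axis is at about (0.488, 0.223) with the mallet's yaw −14°. I go to its handle.

Call:
{"method": "send_rows", "body": {
  "increments": [-1.42,-5.9,0,0,0,0,5,-1.42,-5.9,0,0,0,0,5,0,0,5,0,0,7.1,5,0,0,5,0,0,7.1,5,0,0,0,0,0,0,5],
  "squeeze": 110
}}

```text
clock: 26.9
eef_pos: [0.4311, 0.2359, 0.0946]
ee_rot: [3.114, -0.387, -0.013]
ft_force: [0.5, 1.0, -0.1]
opening: 0.0497
grip_force: 0.0
```

Call:
{"method": "send_rows", "body": {
  "increments": [0,0,0,0,0,0,5,0,0,0,0,0,0,5]
}}

```text
clock: 27.15
eef_pos: [0.4357, 0.2371, 0.1006]
ee_rot: [-3.116, 0.387, -0.006]
ft_force: [0.3, -0.7, -0.2]
opening: 0.0499
grip_force: 0.0
```

```bash
python3 to.py .4345 .2365 .014 -14.2; python3 - <<'E'
from h import *
wshot('w17.png');C=wcam('w17.png');im=cv2.imread('pics/raw_w17.png')
hsv=cv2.cvtColor(im,cv2.COLOR_BGR2HSV);m=cv2.inRange(hsv,(8,60,90),(25,200,255));n,l,st,ce=cv2.connectedComponentsWithStats(m)
for i in range(1,n):
    if st[i][4]>300:
        print(st[i],ce[i].round(1)); q=np.argwhere(l==i)[:,::-1].astype(np.float32);r=cv2.minAreaRect(q);print(r)
        for c in cv2.boxPoints(r):print(ray(C,c,.045)[:2].round(4))
w=cv2.inRange(hsv,(0,0,170),(180,40,255));n,l,st,ce=cv2.connectedComponentsWithStats(w)
for i in range(1,n):
    if st[i][4]>300: print("white",st[i],ce[i].round(1),ray(C,ce[i],.063)[:2].round(4))
E
```

```text
pose [0.4357 0.2371 0.1006] yaw -14.16 open 0.0499 F [ 0.3 -0.7 -0.2] 0.0
tool shift cm now [-0.13  0.1   8.66] az 0.04
w17.png scale 1.4285714285714286 origin 0 0 [0.4357 0.2371 0.1006] [-178.54   22.17   -0.36] 27.15
[ 265  194   31  145 3630] [280.2 266.5]
((281.11737060546875, 265.8996276855469), (144.4658660888672, 29.493030548095703), 88.75463104248047)
[0.4627 0.2404]
[0.4583 0.221 ]
[0.3408 0.2463]
[0.3459 0.2694]
[   0  327   44   93 2635] [ 15.9 365.3]
((21.5, 373.0), (92.0, 43.0), 90.0)
[0.4083 0.4723]
[0.4    0.4392]
[0.309  0.4878]
[0.3184 0.5253]
white [  42  107  112  187 4488] [ 99.1 192.8] [0.4931 0.3368]
white [ 239  115   80   81 5025] [278.4 155.5] [0.4883 0.2243]
```

Call:
{"method": "send_rows", "body": {
  "increments": [-0.14,0.05,4.3,0,0,-1,5,0,0,4.3,0,0,0,5,0,0,0,0,0,0,5,0,0,0,0,0,0,2,0,0,0,0,0,0,1.5]
}}

```text
clock: 27.82
eef_pos: [0.434, 0.2374, 0.0148]
ee_rot: [-3.119, 0.361, -0.007]
ft_force: [-1.8, -0.5, 7.0]
opening: 0.0189
grip_force: 107.1
```

Call:
{"method": "send_rows", "body": {
  "increments": [0,0,0,0,0,0,1.5,0,0,0,0,0,0,1.5,0,0,0,0,0,0,1.5]
}}

```text
clock: 28.2
eef_pos: [0.434, 0.2374, 0.0149]
ee_rot: [-3.119, 0.36, -0.007]
ft_force: [-1.1, 0.5, 6.5]
opening: 0.0184
grip_force: 107.1
```

```bash
python3 to.py .4342 .2368 .014 -13.1
```

```text
pose [0.434  0.2374 0.0149] yaw -13.18 open 0.0184 F [-1.1  0.5  6.5] 107.1
tool shift cm now [0.03 0.05 0.09] az -0.08
```

Call:
{"method": "send_rows", "body": {
  "increments": [0,0,-3,0,0,0,1.5,0,0,-5,0,0,0,1.5,0,0,-5,0,0,0,1.5,0,0,-2,0,0,0,1.5,0,0,0,0,0,0,1.5]
}}

```text
clock: 28.82
eef_pos: [0.4334, 0.2371, 0.1651]
ee_rot: [-3.119, 0.36, -0.008]
ft_force: [0.4, -1.2, -3.8]
opening: 0.0181
grip_force: 108.5
```

Call:
{"method": "send_rows", "body": {
  "increments": [2.57,4.08,0,0,0,0,1.5,2.57,4.08,0,0,0,0,1.5,2.57,4.08,0,0,0,0,1.5,2.57,4.08,0,0,0,0,1.5,2.57,4.08,0,0,0,0,1.5]
}}

```text
clock: 29.45
eef_pos: [0.5097, 0.0075, 0.1608]
ee_rot: [-3.12, 0.361, 0.004]
ft_force: [0.8, 0.7, -3.6]
opening: 0.0183
grip_force: 108.5
```

Call:
{"method": "send_rows", "body": {
  "increments": [2.57,4.08,0,0,0,0,1.5,2.57,4.08,0,0,0,0,1.5,2.57,4.08,0,0,0,0,1.5,2.57,4.08,0,0,0,0,1.5,2.57,4.08,0,0,0,0,1.5]
}}

```text
clock: 30.08
eef_pos: [0.5883, -0.2202, 0.1603]
ee_rot: [-3.119, 0.361, 0.004]
ft_force: [1.5, 0.4, -3.1]
opening: 0.0183
grip_force: 108.5
```

Call:
{"method": "send_rows", "body": {
  "increments": [0,0,0,0,0,0,1.5,0,0,0,0,0,0,1.5,0,0,0,0,0,0,1.5]
}}

```text
clock: 30.45
eef_pos: [0.5883, -0.2177, 0.1615]
ee_rot: [-3.12, 0.359, 0.003]
ft_force: [-0.1, 0.3, -3.4]
opening: 0.0181
grip_force: 108.7
```

```bash
python3 to.py .5912 -.2189 .095 -13.1; python3 - <<'E'
from h import *
wshot('w18.png');C=wcam('w18.png');im=cv2.imread('pics/raw_w18.png')
z=observe()["eef_pos"][2]
hsv=cv2.cvtColor(im,cv2.COLOR_BGR2HSV)
w=cv2.inRange(hsv,(0,0,170),(180,40,255));n,l,st,ce=cv2.connectedComponentsWithStats(w)
for i in range(1,n):
    if st[i][4]>200: print("white",st[i],ce[i].round(1),"as head top",ray(C,ce[i],z+.048)[:2].round(4),"as pin",ray(C,ce[i],.08)[:2].round(4))
m=cv2.inRange(hsv,(8,60,90),(25,200,255));n,l,st,ce=cv2.connectedComponentsWithStats(m)
for i in range(1,n):
    if st[i][4]>300:
        q=np.argwhere(l==i)[:,::-1].astype(np.float32);print("wood",cv2.minAreaRect(q))
E
```

```text
pose [ 0.5883 -0.2177  0.1615] yaw -13.13 open 0.0181 F [-0.1  0.3 -3.4] 108.7
tool shift cm now [0.32 0.05 6.65] az -0.03
w18.png scale 1.4285714285714286 origin 0 0 [ 0.5883 -0.2177  0.1615] [-1.7877e+02  2.0570e+01  1.5000e-01] 30.45
white [181  41  41  79 969] [201.1  79.8] as head top [ 0.6805 -0.2168] as pin [ 0.6959 -0.1883]
white [ 428   70   88   90 2126] [460.7 115.9] as head top [ 0.6536 -0.2887] as pin [ 0.6321 -0.3587]
white [    0   120   353   140 25298] [218.9 190.7] as head top [ 0.6478 -0.2122] as pin [ 0.6185 -0.1774]
wood ((480.7500305175781, 264.75), (81.31727600097656, 63.639610290527344), 45.0)
wood ((280.5, 315.0), (116.0, 45.0), 90.0)
```

Call:
{"method": "send_rows", "body": {
  "increments": [0.3,0.1,3,0,0,0,1.5,0,0,3.4,0,0,0,1.5,0,0,0,0,0,0,1.5,0,0,0,0,0,0,1.5],
  "squeeze": 120
}}

```text
clock: 31.0
eef_pos: [0.5924, -0.2207, 0.0996]
ee_rot: [3.12, -0.36, 0.002]
ft_force: [0.4, 0.1, -2.3]
opening: 0.0185
grip_force: 117.6
```

Call:
{"method": "send_rows", "body": {
  "increments": [0,0,0.5,0,0,0,1.5,0,0,0.5,0,0,0,1.5,0,0,0,0,0,0,1.5]
}}

```text
clock: 31.38
eef_pos: [0.5927, -0.2213, 0.0893]
ee_rot: [3.12, -0.361, 0.004]
ft_force: [2.5, -0.4, -1.3]
opening: 0.0184
grip_force: 118.2
```

```bash
python3 to.py .5912 -.2189 .078 -13.1
```

```text
pose [ 0.5927 -0.2213  0.0893] yaw -13.2 open 0.0184 F [ 2.5 -0.4 -1.3] 118.2
tool shift cm now [-0.2  -0.2   1.13] az -0.1
```

Call:
{"method": "send_rows", "body": {
  "increments": [0,0,0.4,0,0,0,1.5,0,0,0.4,0,0,0,1.5,0,0,0,0,0,0,1.5]
}}

```text
clock: 31.75
eef_pos: [0.5925, -0.2213, 0.0805]
ee_rot: [3.12, -0.361, 0.003]
ft_force: [3.2, -1.3, 1.2]
opening: 0.0182
grip_force: 118.4
```

```bash
python3 to.py .5912 -.2189 .078 -13.1
```

```text
pose [ 0.5925 -0.2213  0.0805] yaw -13.21 open 0.0182 F [ 3.2 -1.3  1.2] 118.4
tool shift cm now [-0.18 -0.2   0.25] az -0.11
```

Call:
{"method": "send_rows", "body": {
  "increments": [0,0,0.4,0,0,0,1.5,0,0,0.4,0,0,0,1.5,0,0,0,0,0,0,1.5]
}}

```text
clock: 32.12
eef_pos: [0.5923, -0.2214, 0.0769]
ee_rot: [3.12, -0.36, 0.002]
ft_force: [-13.8, 5.8, 31.9]
opening: 0.0182
grip_force: 123.1
```

```bash
python3 to.py .5912 -.2189 .078 -13.1
```

```text
pose [ 0.5923 -0.2214  0.0769] yaw -13.16 open 0.0182 F [-13.8   5.8  31.9] 123.1
tool shift cm now [-0.17 -0.22 -0.11] az -0.06
```

Bottomed at TCP z = 0.077 with 35 N, as predicted, so the pin is down. I lift and return the mallet.

Call:
{"method": "send_rows", "body": {
  "increments": [0,0,-2.5,0,0,0,1.5,0,0,-3.5,0,0,0,1.5,0,0,-3,0,0,0,1.5,0,0,0,0,0,0,1.5,0,0,0,0,0,0,1.5]
}}

```text
clock: 32.75
eef_pos: [0.5902, -0.22, 0.1596]
ee_rot: [-3.119, 0.361, 0.006]
ft_force: [-0.1, 0.0, -4.5]
opening: 0.0183
grip_force: 117.7
```

```bash
python3 to.py .425 .232 .165 -13.1
```

```text
pose [ 0.5902 -0.22    0.1596] yaw -13.2 open 0.0183 F [-0.1  0.  -4.5] 117.7
tool shift cm now [-26.4  -40.24  -0.37] az -0.1
```

Call:
{"method": "send_rows", "body": {
  "increments": [-2.64,-4.0,0,0,0,0,1.5,-2.64,-4.0,0,0,0,0,1.5,-2.64,-4.0,0,0,0,0,1.5,-2.64,-4.0,0,0,0,0,1.5,-2.64,-4.0,0,0,0,0,1.5]
}}

```text
clock: 33.38
eef_pos: [0.5064, 0.0057, 0.1598]
ee_rot: [-3.12, 0.361, 0.007]
ft_force: [0.4, -0.2, -3.4]
opening: 0.0184
grip_force: 117.9
```

Call:
{"method": "send_rows", "body": {
  "increments": [-2.64,-4.0,0,0,0,0,1.5,-2.64,-4.0,0,0,0,0,1.5,-2.64,-4.0,0,0,0,0,1.5,-2.64,-4.0,0,0,0,0,1.5,-2.64,-4.0,0,0,0,0,1.5]
}}

```text
clock: 34.0
eef_pos: [0.4237, 0.2298, 0.1601]
ee_rot: [3.119, -0.361, -0.006]
ft_force: [0.7, -0.1, -3.5]
opening: 0.0184
grip_force: 117.9
```

Call:
{"method": "send_rows", "body": {
  "increments": [0,0,5,0,0,0,1.5,0,0,5,0,0,0,1.5,0,0,2,0,0,0,1.5,0,0,0,0,0,0,1.5,0,0,0,0,0,0,1.5]
}}

```text
clock: 34.62
eef_pos: [0.426, 0.2288, 0.0423]
ee_rot: [3.121, -0.361, -0.001]
ft_force: [0.2, -0.2, -2.7]
opening: 0.0186
grip_force: 117.7
```

```bash
python3 to.py .425 .232 .0155 -13.1
```

```text
pose [0.426  0.2288 0.0423] yaw -13.2 open 0.0186 F [ 0.2 -0.2 -2.7] 117.7
tool shift cm now [-0.17 -0.29  2.68] az -0.1
```

Call:
{"method": "send_rows", "body": {
  "increments": [0,0,1.8,0,0,0,1.5,0,0,0.6,0,0,0,1.5,0,0,0.3,0,0,0,1.5,0,0,0,0,0,0,1.5]
}}

```text
clock: 35.12
eef_pos: [0.4263, 0.2289, 0.0157]
ee_rot: [-3.121, 0.361, -0.001]
ft_force: [-0.2, -0.3, -3.3]
opening: 0.018
grip_force: 118.0
```

```bash
python3 to.py .425 .232 .0155 -13.1
```

```text
pose [0.4263 0.2289 0.0157] yaw -13.2 open 0.018 F [-0.2 -0.3 -3.3] 118.0
tool shift cm now [-0.2  -0.27  0.02] az -0.1
```

Call:
{"method": "send_rows", "body": {
  "increments": [0,0,0.15,0,0,0,1.5,0,0,0,0,0,0,2.5,0,0,0,0,0,0,5,0,0,0,0,0,0,5,0,0,0,0,0,0,5]
}}

```text
clock: 35.75
eef_pos: [0.4261, 0.2289, 0.0139]
ee_rot: [-3.121, 0.361, -0.0]
ft_force: [-0.1, 0.0, -0.0]
opening: 0.0501
grip_force: 0.0
```

Call:
{"method": "send_rows", "body": {
  "increments": [0,0,-3,0,0,0,5,0,0,-5,0,0,0,5,0,0,-6,0,0,0,5,-3,0,-5,0,0,0,5,0,0,0,0,0,0,5]
}}

```text
clock: 36.38
eef_pos: [0.3982, 0.2369, 0.2083]
ee_rot: [-3.117, 0.359, -0.012]
ft_force: [0.3, 0.6, 0.1]
opening: 0.0497
grip_force: 0.0
```

Call:
{"method": "send_rows", "body": {
  "increments": [3,5,0,0,0,0,5,3,5,0,0,0,0,5,3,5,0,0,0,0,5,0,0,0,0,0,0,5,0,0,0,0,0,0,5]
}}

```text
clock: 37.0
eef_pos: [0.4495, 0.0692, 0.2027]
ee_rot: [-3.12, 0.363, 0.003]
ft_force: [-0.5, 0.6, -0.2]
opening: 0.0501
grip_force: 0.0
```

```bash
python3 chk.py w19.png; python3 - <<'E'
from h import *
C=wcam('w19.png');im=cv2.imread('pics/raw_w19.png');hsv=cv2.cvtColor(im,cv2.COLOR_BGR2HSV)
for lo,hi,nm in(((0,0,170),(180,40,255),"white"),((8,60,90),(25,200,255),"wood")):
    n,l,st,ce=cv2.connectedComponentsWithStats(cv2.inRange(hsv,lo,hi))
    for i in range(1,n):
        if st[i][4]>200: print(nm,st[i],ce[i].round(1),ray(C,ce[i],.063)[:2].round(4),"pin66",ray(C,ce[i],.066)[:2].round(4))
g=cv2.cvtColor(im,cv2.COLOR_BGR2GRAY)
T=lambda l:R.from_euler('z',.1003).apply(l)+[.6305,-.0835,0]
for y in(.063,.021,-.02,-.063):
    p=proj(C,T([[x/1000,y,.039] for x in range(-45,60,3)]));print(y,[int(g[int(b),int(a)]) if 0<=a<560 and 0<=b<420 else -1 for a,b in p])
E
```

```text
w19.png scale 1.4285714285714286 origin 0 0 [0.4495 0.0692 0.2027] [-178.77   20.79    0.2 ] 37.0
[ 130  210   37  105 2252] [0.3903 0.2453]
white [ 121    0  120   97 7955] [186.4  38.6] [0.5966 0.1129] pin66 [0.5959 0.1122]
white [ 283    0   70   36 1121] [305.9  12.2] [0.5925 0.0136] pin66 [0.5918 0.014 ]
white [  440    38   120   161 16343] [500.6 118.7] [ 0.4726 -0.1378] pin66 [ 0.4732 -0.1358]
white [392  67  11  91 514] [397.4 110.5] [ 0.5006 -0.0494] pin66 [ 0.5009 -0.0483]
white [   0  153   63  127 1844] [ 25.8 218.6] [0.483 0.319] pin66 [0.4835 0.3162]
white [ 100  172   53   50 2034] [126.  196.4] [0.4817 0.2137] pin66 [0.4822 0.212 ]
wood [ 130  210   37  105 2233] [149.4 263.3] [0.4081 0.2183] pin66 [0.4094 0.2165]
0.063 [138, 134, 84, 89, 88, 134, 254, -1, -1, -1, -1, -1, -1, -1, -1, -1, -1, -1, -1, -1, -1, -1, -1, -1, -1, -1, -1, -1, -1, -1, -1, -1, -1, -1, -1]
0.021 [135, 129, -1, -1, -1, -1, -1, -1, -1, -1, -1, -1, -1, -1, -1, -1, -1, -1, -1, -1, -1, -1, -1, -1, -1, -1, -1, -1, -1, -1, -1, -1, -1, -1, -1]
-0.02 [-1, -1, -1, -1, -1, -1, -1, -1, -1, -1, -1, -1, -1, -1, -1, -1, -1, -1, -1, -1, -1, -1, -1, -1, -1, -1, -1, -1, -1, -1, -1, -1, -1, -1, -1]
-0.063 [-1, -1, -1, -1, -1, -1, -1, -1, -1, -1, -1, -1, -1, -1, -1, -1, -1, -1, -1, -1, -1, -1, -1, -1, -1, -1, -1, -1, -1, -1, -1, -1, -1, -1, -1]
```

The mallet stands on its mat, head at about (0.482, 0.214), and the robot is clear. I hand in the job.

```bash
python3 -c "
from workcell import *
print(close_job())"
```

```text
the job is handed in; nothing more can be done
None
```

I handed the job in: the three nuts present are in separate pockets, the cover is wound shut against its stops, the locking pin was driven to its bottom stop with the mallet, and the mallet is back on its black mat. The judge returned no verdict, and the pin depth comes from contact force and tool height, not from a picture.

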